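# Clear the forming die, then reset the tripped breaker

## Task

The forming press cut out with a finished hat-section bracket still in its open die. Lift the bracket out of the die and set it down (do not drop it) flat and upright in the free half of the black parts tray, beside the bracket already there; only then reset the one tripped breaker on the tilted switch box: push its lever fully off (down, towards the robot), then throw it fully on, like the two beside it. Leave the other two levers on and the other bracket, spool, bottle and screwdriver where they are.

Things in the scene. Friction and masses are not known exactly. Their poses are not given: they have to be found in the camera images.
- bracket: Bracket to move, in the die. Aluminium hat section 90 mm long (x), 72 mm over its flat flanges (y, lowest 4 mm), 50 mm high, sheet 4 mm, about 0.17 kg. The hat is 40 mm wide outside (y -20 to 20); its upright side walls run the whole length and can be gripped across y from above. Origin: centre of the underside; z up.
- bracket_done: An identical bracket that already lies in one half of the tray, long side along the tray's x. Must stay where it is (within 20 mm). Origin: centre of the underside.
- die: Lower die half, steel, fixed. Base plate 190 (x) by 120 by 24 mm; on it a block 124 by 106 mm, top 46 mm up, with an open cavity 94 by 76 mm, floor 36 mm up, holding the bracket, long side along x. Two round posts 22 mm thick at (x, y) = (80, 42) and (-80, -42) mm reach 150 mm up. Origin: centre of the underside, on the bench; z up.
- tray: Black open parts tray, fixed, outside 130 (x) by 244 (y) by 25 mm, walls and floor 4 mm. A bracket lying in it with its long side along x takes one half; the half not taken by bracket_done is free (centre about 57 mm from the tray's centre along y). Origin: centre of the underside, on the bench; z up.
- panel: Grey switch box on a stand, fixed, 270 mm wide (y); its face leans 28 deg towards its front (-x, where the robot is). Three identical levers with white ball knobs in a row along y, 80 mm apart, swing about hinge lines parallel to y at x = 0, 85 mm above the bench. Origin: on the bench under the middle of the row; z up.
- guard (a point): Middle of the fixed guard bar over the levers: 14 mm thick, along the panel's y, 256 mm long, 230 mm up, 12 mm behind (+x) the hinge lines; bars at both ends run 63 mm back and then down. It is in the way of a vertical hand: reach the levers from the front below it, tool leaning 35 to 45 deg.
- lever_a (a joint): Angle of the tripped lever (rad): 0 = fully off (lever leans 60 deg from vertical towards the panel's front, -x), grows as the lever swings up and back to 1.15 = fully on (leans 6 deg from vertical to +x). Starts part-way, tripped. Moves with friction (about 3 N at the knob) and stays where it is left.
- lever_b (a joint): Angle of a second lever, as lever_a. Starts on (about 1.15) and must stay on.
- lever_c (a joint): Angle of the third lever, as lever_a. Starts on (about 1.15) and must stay on.
- hinge_a (a point): Centre of the tripped lever's hinge, 85 mm above the bench (any of the three places in the row).
- grip_a (a point): Centre of the round ball knob, 28 mm across, on the end of the tripped lever, 62 mm from its hinge; the stem is a rod 11 mm thick. Pinched across the panel's y, the knob can turn between the fingers.
- grip_b (a point): Ball knob of the second lever.
- grip_c (a point): Ball knob of the third lever.
- spool: Bystander: metal spool standing upright, 62 mm across, 46 mm high. Origin: centre of its underside.
- flux: Bystander: small amber bottle, 34 mm across, 85 mm high. Origin: centre of its underside.
- driver: Bystander: screwdriver lying on the bench, 190 mm long, along its x.
Things that resemble listed ones, but are neither listed nor needed, are in the scene too. What is shaped like the bracket but pink is not meant.

How it is judged:
On the way, in this order (a step that is already met when the one before it is completed fails the run):
1. the bracket is lifted clear of the die (z of bracket in the frame of die above 0.06 m and contact force between bracket and die below 0.1 N), for 0.1 s.
2. the bracket lies flat in the tray, released (x of bracket in the frame of tray between -0.03 and 0.03 m and y of bracket in the frame of tray between -0.095 and 0.095 m and z of bracket in the frame of tray below 0.01 m and angle between bracket's own z axis and vertical below 0.08 rad and contact force between the fingers and bracket below 0.1 N), for 0.2 s.
3. the tripped lever is pushed fully off (value of joint lever_a below 0.08 rad), for 0.1 s.
4. the lever is thrown fully on (value of joint lever_a above 1.07 rad), for 0.2 s.
At the end, for the whole second after the job is handed in: Bracket at rest in the tray, released, upright within 0.08 rad, underside under 10 mm above the tray's underside, centre within 30 mm (x) and 95 mm (y) of the tray's; all three levers above 1.07 rad (on) (all of step 2 and linear speed of bracket below 0.02 m/s and value of joint each of lever_a, lever_b, lever_c above 1.07 rad); the robot touches nothing.
It fails at once if one of the other two levers is moved off its on position (below 1.0 rad) (value of joint any of lever_b, lever_c below 1 rad).
It fails at once if the bracket already in the tray is shifted by more than 20 mm (distance of bracket_done from where it was at the start of the episode above 0.02 m).
It fails at once if the spool, bottle or screwdriver is moved by more than 30 mm (distance of any of spool, flux, driver from where it was at the start of the episode above 0.03 m).
It fails at once if the bracket is let go while more than 40 mm above the tray's underside (dropped in) (z of bracket in the frame of tray above 0.04 m and horizontal distance between bracket and tray below 0.12 m and contact force between the fingers and bracket below 0.1 N).
It also fails if it takes over 64 s, if anything falls off the work surface, if the arm or the gripper's body presses on something with over 40 N, if the wrist force passes 120 N, or if a joint passes its speed limit or range.

## Robot

A 7-joint arm with a two-finger parallel gripper is mounted at the origin on the work surface. World frame = base frame: x ahead of the robot, y to its left, z up, the work surface at z = 0. Lengths are in m, angles in rad, forces in N, time in s.
With the tool pointing down it reaches from about 0.35 to 0.9 m from the base axis. Payload 8.1 kg.
Tool frame: the origin (TCP) lies at the centre of the arm's flange, where the gripper is bolted on; the fingertips stand 178 mm ahead of it and the grasp point (between the pads) lies 159 mm ahead of it; z points along the fingers, y is the direction in which the jaws open and shut (so a half turn about z gives the same grasp; the last joint's range is limited). The gripper opens to 92 mm and grips with 3 to 60 N. Pads are 19 mm wide; open, the fingers measure 130 mm over their backs; the gripper's body (75 mm by 190 mm) begins 47 mm behind the grasp point.
Start: joints at [-1.354, 0.434, 0.025, 1.573, -0.012, 1.134, -0.075], TCP at [0.197, 0.593, 0.405] pointing down, gripper open.
Joint ranges: [-2.62, 2.62], [-0.44, 2.09], [-1.27, 1.32], [0.08, 2.57], [-1.32, 4.46], [0.12, 2], [-2.74, 2.74]. Speed limits (rad/s): [2.22, 2.22, 3.01, 3.01, 3.14, 3.14, 3.14].

## Interface

Orientations are given as a rotation vector (axis times angle).
In Python, from cell import arm, get_image, camera_model gives the robot as it stands. The module is installed in compiled form; this text tells all that it offers.
- The arm moves only by the shell command python3 -m pendant 'ROWS' [FORCE]. ROWS is JSON, a list that holds one entry, the list of rows, each a list of 7 numbers: the shift along the tool's x, y, z in mm, then the turn, a rotation vector about the tool's x, y, z in rad, then the closure, from -1 (fully open) to 1 (shut). In form: [[[x, y, z, rx, ry, rz, hand], ...]]. A call has 1 to 20 rows; each row is the pose to reach, as a shift and turn from the pose commanded when the call began, along the tool's axes at that moment; what a row does not reach only later rows make up. A row lasts 1/8 s, in which the tool goes at most 62.5 mm and 10.7 degrees, less where a joint would pass 70% of its speed; a pose out of reach is approached as far as the arm can. A call with a gripper value outside its range is refused whole. The fingers move at their own pace and stop on an object; FORCE is the grip in N (left out, the last holds). Time passes only in rows, so rows that repeat a pose let the fingers close. It gives the time, the measured TCP pose, the force and the opening at its end, in the units of the state.
- arm.observe(): the state, without advancing time (a new reading comes with each control period).
- get_image(name): name is "side" or "top"; returns the picture (480x640x3 uint8, red, green, blue); there is no depth.
- camera_model(name): a dict with "fx", "fy", "cx", "cy" (pixels), "position" and "orientation" of the camera in the world. Camera axes: x right, y down, z forward; pixel columns grow to the right and rows downward; lengths in m; the calibration is good to about 2 mm. A picture is of the moment at which its call begins. camera_model takes no time and is no camera call.
- arm.sign_off(): hands the job in, once; it reports no verdict.
The state is a dict: "clock": time; "joints": joint angles; "dq": joint speeds; "joint_efforts": joint torques, N m; "position": TCP position; "ee_rot": TCP orientation; "force": force on the tool from outside, world axes, zero at the start; "ft_torque": the same for the moment, N m; "width": opening from 0.0 (shut) to 1.0 (fully open).
Only numpy, scipy, OpenCV 4.12 (cv2) and the standard library are available. Lean on these libraries where they do the work, as an engineer would, in place of code of your own. Each camera call takes 0.05 s, during which the arm holds its last target.

## Working session

There is one attempt and no reset: what is moved stays moved. The work goes in short steps, Python scripts to look and compute and a shell command to move; the robot and the scene stay as the last step left them, time stands still between calls to the robot, and variables do not carry over. Pictures are saved under pics/ and viewed, and the job is handed in when it is done.

```bash
mkdir -p pics; python3 - <<'E'
from cell import arm,get_image,camera_model
import cv2
for n in("side","top"):
    im=get_image(n); cv2.imwrite(f"pics/{n}0.png",im[:,:,::-1]); print(n,camera_model(n))
print(arm.observe())
E
```

```text
side {'fx': 563.4866762577885, 'fy': 563.4866762577885, 'cx': 326.3966880730522, 'cy': 241.5610011308311, 'position': array([0.42097785, 0.97273228, 1.15123076]), 'orientation': array([-0.08778497,  2.8329151 , -1.28698527])}
top {'fx': 561.1254332368808, 'fy': 561.1254332368808, 'cx': 318.65754693450214, 'cy': 240.06302398599502, 'position': array([ 0.25854321, -0.15628413,  1.63234727]), 'orientation': array([-2.12513023,  2.15303197, -0.14659251])}
{'clock': 0.1, 'joints': array([-1.35360568,  0.43511232,  0.02499076,  1.57397899, -0.0116104 ,
        1.13397772, -0.075113  ]), 'dq': array([-0.00100834, -0.00160479,  0.002059  , -0.00378321,  0.0003594 ,
        0.00115654, -0.0007713 ]), 'joint_efforts': array([ 3.02245797e-03, -6.69123316e+01,  9.88023095e-01, -3.15140462e+01,
       -6.05534529e-02,  3.73617955e-02,  1.69026657e-05]), 'position': array([0.19645191, 0.59311292, 0.40405943]), 'ee_rot': array([-5.00331608e-01, -3.10139987e+00,  2.08576733e-03]), 'force': array([-0.07544882, -0.34739947, -0.06422691]), 'ft_torque': array([-0.00655709,  0.00094106, -0.00896667]), 'width': 1.0023233416790513}
```

View pics/side0.png

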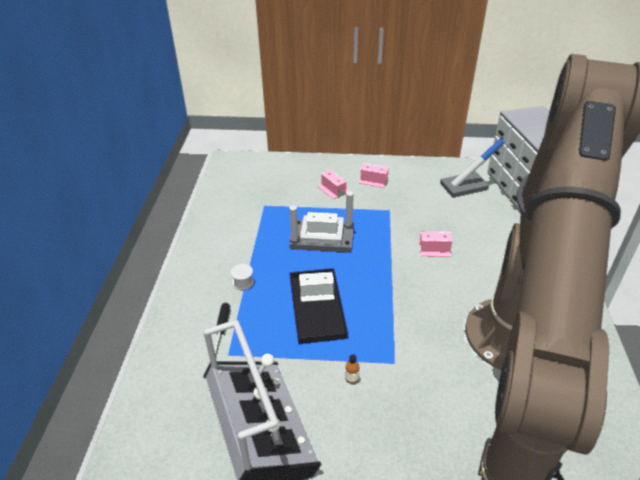

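View pics/top0.png

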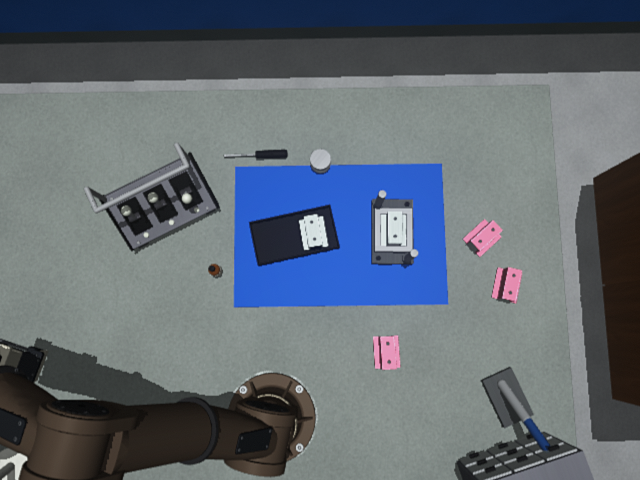

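The top view shows the die with its bracket at about (392,230), the tray at (295,235) with bracket_done in its right half so the left half is free, and the panel at (155,200). I'll zoom in on these.

```bash
cat > h.py <<'E'
import numpy as np,cv2
from cell import arm,get_image,camera_model
from scipy.spatial.transform import Rotation as R
def ray(n,u,v):
    c=camera_model(n); d=np.array([(u-c['cx'])/c['fx'],(v-c['cy'])/c['fy'],1.])
    return np.array(c['position']),R.from_rotvec(c['orientation']).apply(d)
def onz(n,u,v,z):
    p,d=ray(n,u,v); return p+d*(z-p[2])/d[2]
def tri(a,b):
    p,d=ray('side',*a);q,e=ray('top',*b)
    s=np.linalg.lstsq(np.c_[d,-e],q-p,rcond=None)[0]
    A=p+s[0]*d;B=q+s[1]*e
    return (A+B)/2,np.linalg.norm(A-B)
def proj(n,P):
    c=camera_model(n);x=R.from_rotvec(c['orientation']).inv().apply(np.array(P)-c['position'])
    return np.array([c['cx']+c['fx']*x[0]/x[2],c['cy']+c['fy']*x[1]/x[2]])
E
python3 - <<'E'
import cv2
t=cv2.imread('pics/top0.png');s=cv2.imread('pics/side0.png')
def z(im,x,y,w,h,n,k):cv2.imwrite(n,cv2.resize(im[y:y+h,x:x+w],None,fx=k,fy=k,interpolation=cv2.INTER_CUBIC))
z(t,80,140,145,120,'pics/z1.png',5)
z(t,240,180,190,100,'pics/z2.png',4)
z(s,200,315,125,165,'pics/z3.png',3.6)
z(s,280,180,90,165,'pics/z4.png',3.6)
E
```

```text
(no output)
```

View pics/z1.png

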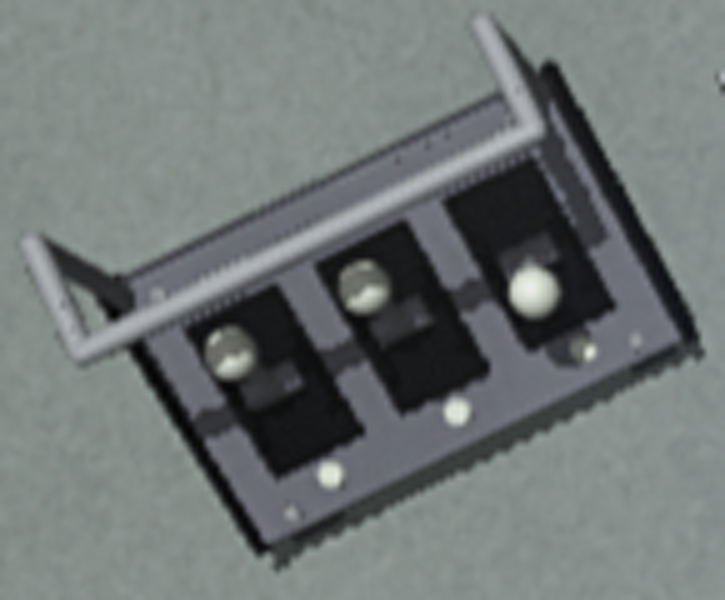

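View pics/z2.png

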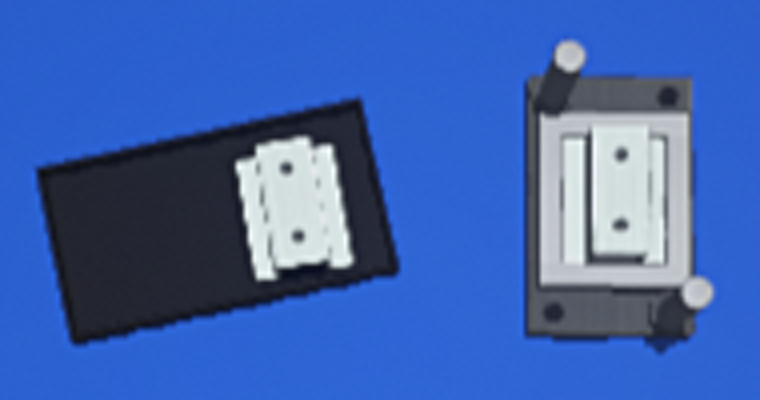

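View pics/z3.png

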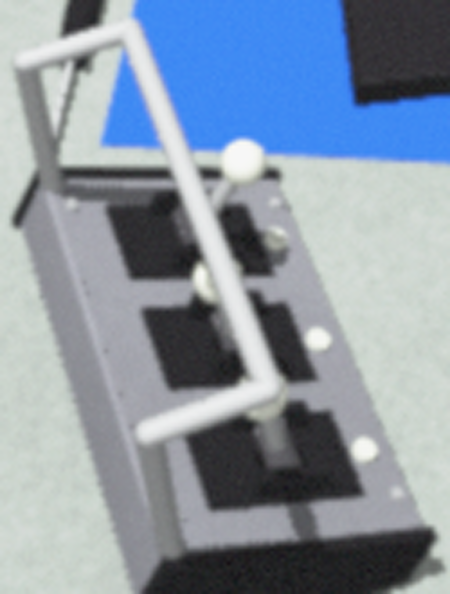

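View pics/z4.png

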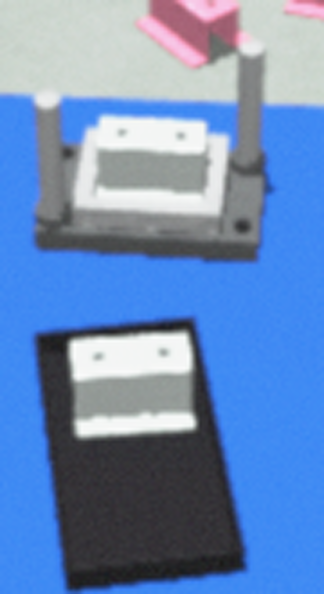

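```bash
python3 - <<'E'
from h import *
np.set_printoptions(precision=4,suppress=True)
m=lambda off,k:(lambda u,v:((u+.5)/k-.5+off[0],(v+.5)/k-.5+off[1]))
z1=m((80,140),5);z2=m((240,180),4);z3=m((200,315),3.6);z4=m((280,180),3.6)
def T(n,pts,f,z): 
    P=np.array([onz(n,*f(*p),z) for p in pts]);print(P[:,:2].tolist() and P[:,:2].round(4).tolist(),'mean',P.mean(0));return P
print('die');T('top',[(540,112),(688,112),(692,286),(540,286)],z2,.046)
T('top',[(570,56),(698,293)],z2,.15)
T('side',[(47,99),(251,48)],z4,.15)
print('br');T('top',[(592,125),(650,125),(648,253),(592,253)],z2,.086);T('top',[(621,154),(621,224)],z2,.086)
T('side',[(122,132),(181,135)],z4,.086)
print('tray');P=T('top',[(38,170),(360,99),(398,271),(75,343)],z2,.025)
T('top',[(287,168),(299,236)],z2,.054)
T('side',[(99,356),(164,352)],z4,.054)
for a,b in [((0,1),(0,1)),((3,2),(0,1)),((0,3),0),((1,2),0)]:
    d=P[a[1]]-P[a[0]];print(np.degrees(np.arctan2(d[1],d[0])),np.linalg.norm(d))
print('knobA',tri(z3(243,161),z1(534,292)));print('C',tri(z3(265,395),z1(230,352)))
print('B',tri(z3(213,280),z1(365,286)))
T('top',[(365,286),(230,352)],z1,.1467)
print('guard');G=T('top',[(540,130),(80,355)],z1,.23);T('side',[(128,32),(270,388)],z3,.23)
d=G[1]-G[0];print(np.degrees(np.arctan2(d[1],d[0])),np.linalg.norm(d))
# flux, spool tops
print(onz('top',320,161-6,.046),onz('top',215,270,.085))
E
```

```text
die
[[0.5878, -0.3019], [0.5862, -0.4082], [0.46, -0.4064], [0.4615, -0.2985]] mean [ 0.5239 -0.3538  0.046 ]
[[0.6044, -0.3136], [0.4421, -0.3938]] mean [ 0.5233 -0.3537  0.15  ]
[[0.6037, -0.3172], [0.4417, -0.3963]] mean [ 0.5227 -0.3568  0.15  ]
br
[[0.5696, -0.3344], [0.569, -0.3749], [0.4785, -0.3705], [0.479, -0.3316]] mean [ 0.524  -0.3529  0.086 ]
[[0.5487, -0.354], [0.4991, -0.3524]] mean [ 0.5239 -0.3532  0.086 ]
[[0.5475, -0.3582], [0.4977, -0.3571]] mean [ 0.5226 -0.3577  0.086 ]
tray
[[0.5544, 0.0627], [0.6037, -0.1727], [0.4765, -0.1982], [0.4274, 0.0352]] mean [ 0.5155 -0.0682  0.025 ]
[[0.5479, -0.1195], [0.4987, -0.1275]] mean [ 0.5233 -0.1235  0.054 ]
[[0.5467, -0.1234], [0.4974, -0.1307]] mean [ 0.5221 -0.127   0.054 ]
-78.16101032893445 0.24049179391561568
-78.11942952980951 0.23855149944879
-167.79269584923776 0.12993019961455832
-168.6489930973503 0.12975909923171614
knobA (array([0.6025, 0.2188, 0.1401]), np.float64(0.0001091052310720571))
C (array([0.568 , 0.3807, 0.1493]), np.float64(0.003252694215141937))
B (array([0.6059, 0.309 , 0.1477]), np.float64(0.0008355146913897987))
[[0.6057, 0.3094], [0.5702, 0.3817]] mean [0.588  0.3455 0.1467]
guard
[[0.6675, 0.195], [0.5523, 0.4286]] mean [0.6099 0.3118 0.23  ]
[[0.6676, 0.1969], [0.5527, 0.4246]] mean [0.6101 0.3108 0.23  ]
116.25190292352617 0.2603857110032396
[ 0.747  -0.1465  0.046 ] [0.4098 0.1485 0.085 ]
```

```bash
cat >> h.py <<'E'
def plan(p,Rt,s=None):
    s=s or arm.observe();R0=R.from_rotvec(s['ee_rot'])
    d=R0.inv().apply(np.array(p)-s['position'])*1000;r=(R0.inv()*Rt).as_rotvec()
    print('shift',d.round(1),'turn',r.round(3));return d,r
def down(yaw): # tool down, jaw y at azimuth yaw(deg)
    a=np.radians(yaw);y=np.array([np.cos(a),np.sin(a),0]);z=np.array([0,0,-1.])
    return R.from_matrix(np.c_[np.cross(y,z),y,z])
E
python3 - <<'E'
from h import *
plan([.5235,-.355,.43],down(-91.4))
E
```

```text
shift [-608.6 -797.2  -24.8] turn [-0.000e+00  2.000e-03  2.846e+00]
```

```bash
python3 -m pendant '[[[-61,-80,-25,0,0,0.15,-1],[-122,-160,-25,0,0,0.3,-1],[-183,-240,-25,0,0,0.46,-1],[-220,-287,-25,0,0,0.64,-1],[-256,-335,-25,0,0,0.82,-1],[-292,-383,-25,0,0,1.0,-1]]]'; python3 -c "
from cell import arm;print(arm.observe()['joints'].round(2),arm.observe()['clock'])"
```

```text
clock: 0.85
position: [0.3184, 0.2386, 0.4288]
ee_rot: [-1.933, -2.476, -0.0]
force: [1.1, -0.1, 0.7]
width: 0.997
[-1.09  0.02  0.32  2.06 -0.01  1.06 -0.52] 0.85
```

```bash
python3 - <<'E'
from h import *
plan([.5235,-.355,.43],down(-91.4))
E
```

```text
shift [-625.7   55.    -1.4] turn [-0.   -0.    1.84]
```

```bash
python3 -m pendant '[[[-62,5,-1,0,0,0.18,-1],[-125,11,-1,0,0,0.37,-1],[-188,16,-1,0,0,0.55,-1],[-250,22,-1,0,0,0.74,-1],[-313,27,-1,0,0,0.92,-0.3],[-375,33,-1,0,0,1.1,-0.3],[-438,38,-1,0,0,1.29,-0.3],[-500,44,-1,0,0,1.47,-0.3],[-563,50,-1,0,0,1.66,-0.3],[-626,55,-1,0,0,1.84,-0.3],[-626,55,-1,0,0,1.84,-0.3],[-626,55,-1,0,0,1.84,-0.3],[-626,55,-1,0,0,1.84,-0.3],[-626,55,-1,0,0,1.84,-0.3]]]'; python3 - <<'E'
from h import *
print(arm.observe()['joints'].round(2))
plan([.5235,-.355,.232],down(-91.4))
for n in("side","top"): cv2.imwrite(f"pics/{n}1.png",get_image(n)[:,:,::-1])
E
```

```text
clock: 2.6
position: [0.5271, -0.3506, 0.4302]
ee_rot: [-3.14, 0.025, -0.002]
force: [0.0, -0.6, -1.2]
width: 0.651
[-0.09  0.56  0.96  1.57 -0.48  1.27 -0.64]
shift [ -3.7   4.7 198.2] turn [-0.001 -0.001  0.008]
```

View pics/side1.png

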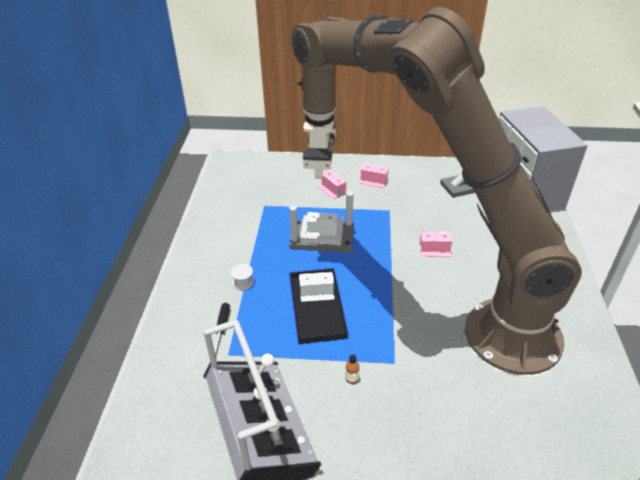

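Hand is over the die (fingers at about (318,165) in the side view), clear of both posts. I'll correct the offset and descend part-way.

```bash
python3 -m pendant '[[[-4,5,30,0,0,0.008,-0.3],[-4,5,60,0,0,0.008,-0.3],[-4,5,90,0,0,0.008,-0.3],[-4,5,110,0,0,0.008,-0.3],[-4,5,120,0,0,0.008,-0.3],[-4,5,120,0,0,0.008,-0.3],[-4,5,120,0,0,0.008,-0.3]]]'; python3 - <<'E'
from h import *
plan([.5235,-.355,.232],down(-91.4))
for n in("side","top"):
    im=get_image(n)[:,:,::-1]
    x,y=(280,150) if n=="side" else (340,170)
    cv2.imwrite(f"pics/{n}2.png",cv2.resize(im[y:y+120,x:x+120],None,fx=4,fy=4,interpolation=cv2.INTER_CUBIC))
E
```

```text
clock: 3.58
position: [0.5229, -0.3573, 0.3108]
ee_rot: [3.141, -0.041, 0.002]
force: [-0.1, -0.1, -0.4]
width: 0.652
shift [ 0.4 -2.3 78.8] turn [ 0.001 -0.001 -0.002]
```

View pics/side2.png

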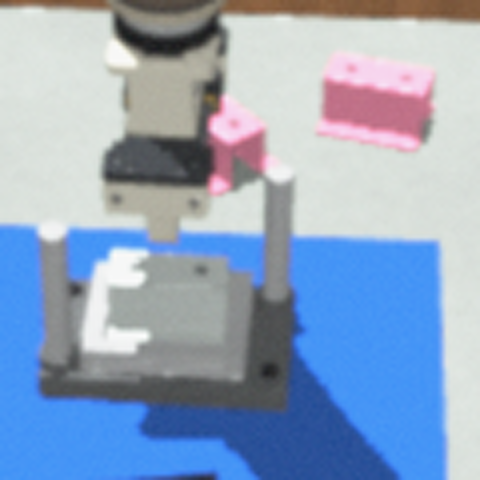

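View pics/top2.png

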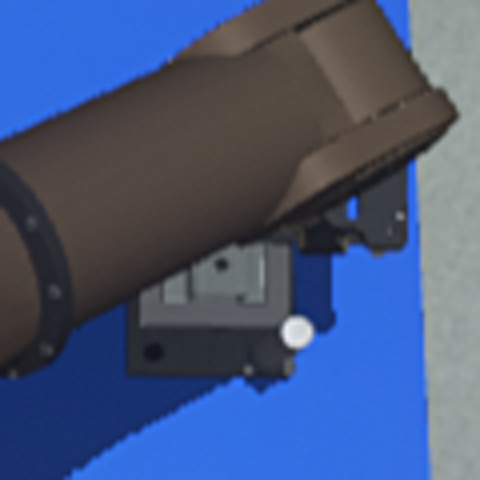

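Fingers sit squarely above the hat, with its long side across the view and the posts clear. Next I'll descend and grip.

```bash
python3 -m pendant '[[[0,-2,20,0,0,0,-0.3],[0,-2,40,0,0,0,-0.3],[0,-2,58,0,0,0,-0.3],[0,-2,70,0,0,0,-0.3],[0,-2,78,0,0,0,-0.3],[0,-2,79,0,0,0,-0.3],[0,-2,79,0,0,0,-0.3],[0,-2,79,0,0,0,-0.3]]]' 25; python3 - <<'E'
from h import *
plan([.5235,-.355,.232],down(-91.4))
E
```

```text
clock: 4.68
position: [0.523, -0.3551, 0.2313]
ee_rot: [3.141, -0.041, 0.001]
force: [0.6, -0.0, -0.2]
width: 0.649
shift [ 0.5 -0.1 -0.7] turn [ 0.    -0.001 -0.002]
```

```bash
python3 -m pendant '[[[0,0,0,0,0,0,0.3],[0,0,0,0,0,0,0.3],[0,0,0,0,0,0,0.3],[0,0,0,0,0,0,0.3],[0,0,0,0,0,0,0.3],[0,0,0,0,0,0,0.3]]]' 25
```

```text
clock: 5.42
position: [0.5229, -0.3548, 0.2309]
ee_rot: [-3.141, 0.041, -0.0]
force: [-0.8, 1.4, 4.2]
width: 0.434
```

```bash
python3 -m pendant '[[[0,0,0,0,0,0,0.7],[0,0,0,0,0,0,0.7],[0,0,-10,0,0,0,0.7],[0,0,-30,0,0,0,0.7],[0,0,-60,0,0,0,0.7],[0,0,-95,0,0,0,0.7],[0,0,-130,0,0,0,0.7],[0,0,-160,0,0,0,0.7],[0,0,-180,0,0,0,0.7],[0,0,-190,0,0,0,0.7],[0,0,-190,0,0,0,0.7],[0,0,-190,0,0,0,0.7]]]' 30
python3 - <<'E'
from h import *
cv2.imwrite(f"pics/side3.png",get_image("side")[:,:,::-1])
print('grip off', arm.observe()['width'])
a=np.radians(11.8);t=np.array([.515,-.0695])+.055*np.array([-np.sin(a),np.cos(a)]);print(t)
plan([*t,.40],down(-90+11.8))
E
```

```text
clock: 6.92
position: [0.5227, -0.3547, 0.42]
ee_rot: [-3.141, 0.041, 0.002]
force: [0.0, 0.5, -1.2]
width: 0.432
grip off 0.4354435075713828
[ 0.50375272 -0.01566229]
shift [ -27.8 -338.4   20.2] turn [-0.001  0.001 -0.232]
```

View pics/side3.png

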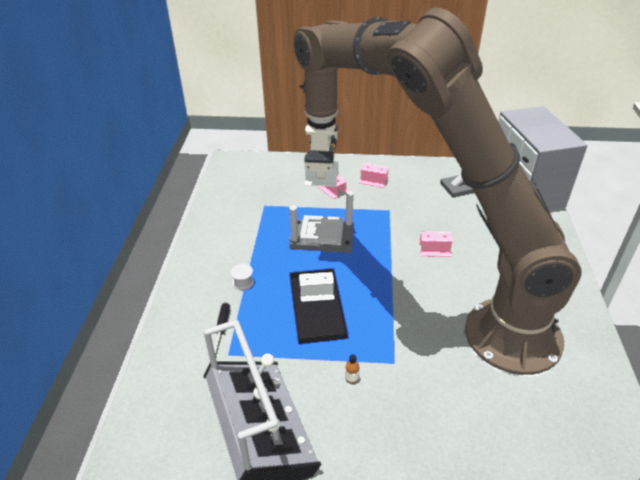

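The bracket is in the grip (at (321,178) in the side view) and the die is empty. Next I'll carry it over the free tray half.

```bash
python3 -m pendant '[[[-2,-25,0,0,0,-0.02,0.7],[-5,-65,0,0,0,-0.04,0.7],[-9,-110,5,0,0,-0.08,0.7],[-13,-155,10,0,0,-0.11,0.7],[-16,-200,20,0,0,-0.14,0.7],[-20,-245,20,0,0,-0.17,0.7],[-24,-290,20,0,0,-0.2,0.7],[-27,-325,20,0,0,-0.22,0.7],[-28,-338,20,0,0,-0.232,0.7],[-28,-338,20,0,0,-0.232,0.7],[-28,-338,20,0,0,-0.232,0.7],[-28,-338,20,0,0,-0.232,0.7]]]'
python3 - <<'E'
from h import *
plan([.5037,-.0157,.199],down(-90+11.8))
for n in("side","top"): cv2.imwrite(f"pics/{n}4.png",get_image(n)[:,:,::-1])
E
```

```text
clock: 8.48
position: [0.5037, -0.0178, 0.4009]
ee_rot: [3.125, 0.319, 0.0]
force: [-0.1, 0.3, -0.9]
width: 0.433
shift [  0.4  -2.1 201.9] turn [ 0.    -0.    -0.003]
```

View pics/side4.png

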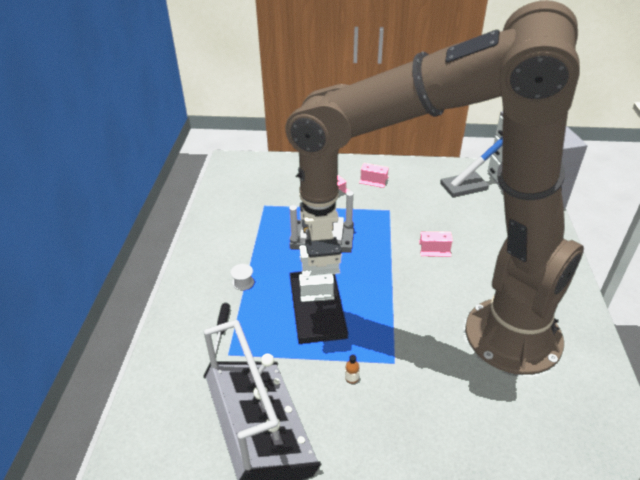

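The held bracket hangs level at about (321,262), and the tray's free half is below it at (320,320). I'll lower it to just above the floor.

```bash
python3 -m pendant '[[[0,-2,25,0,0,-0.003,0.7],[0,-2,60,0,0,-0.003,0.7],[0,-2,95,0,0,-0.003,0.7],[0,-2,130,0,0,-0.003,0.7],[0,-2,155,0,0,-0.003,0.7],[0,-2,170,0,0,-0.003,0.7],[0,-2,170,0,0,-0.003,0.7],[0,-2,170,0,0,-0.003,0.7]]]'
python3 - <<'E'
from h import *
plan([.5037,-.0157,.199],down(-90+11.8))
im=get_image("side")[:,:,::-1]
cv2.imwrite("pics/side5.png",cv2.resize(im[240:360,260:380],None,fx=5,fy=5,interpolation=cv2.INTER_CUBIC))
E
```

```text
clock: 9.57
position: [0.5037, -0.0146, 0.2316]
ee_rot: [3.124, 0.327, 0.002]
force: [-0.3, 0.2, -1.1]
width: 0.432
shift [-0.3  1.1 32.6] turn [ 0.    -0.001  0.003]
```

View pics/side5.png

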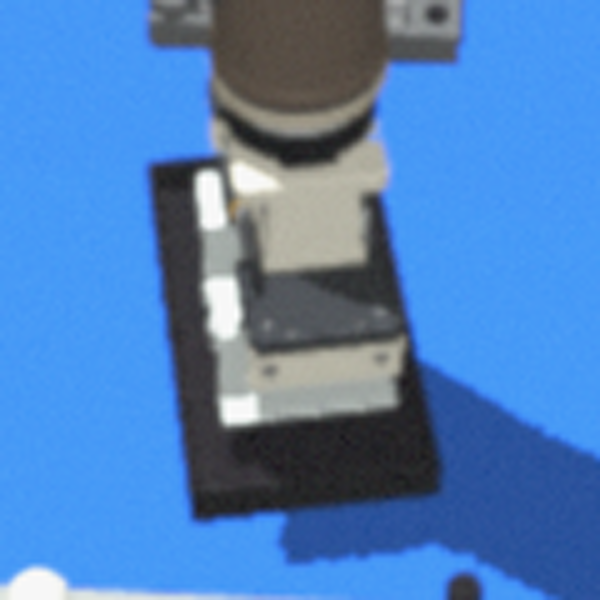

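Bracket is level inside the tray outline with a gap to bracket_done. I'll lower it to contact.

```bash
python3 -m pendant '[[[0,1,10,0,0,0,0.7],[0,1,20,0,0,0,0.7],[0,1,27,0,0,0,0.7],[0,1,30,0,0,0,0.7],[0,1,31,0,0,0,0.7],[0,1,32,0,0,0,0.7],[0,1,32,0,0,0,0.7]]]'
```

```text
clock: 10.5
position: [0.5036, -0.0153, 0.1989]
ee_rot: [-3.124, -0.327, -0.001]
force: [-0.1, -0.4, -1.4]
width: 0.431
```

```bash
python3 -m pendant '[[[0,0,1,0,0,0,0.7],[0,0,1.5,0,0,0,0.7],[0,0,1.5,0,0,0,0.7]]]'
```

```text
clock: 10.88
position: [0.5035, -0.0156, 0.1988]
ee_rot: [-3.123, -0.327, -0.002]
force: [-7.5, 2.1, 25.6]
width: 0.438
```

```bash
python3 -m pendant '[[[0,0,-1,0,0,0,0.7],[0,0,-1,0,0,0,0],[0,0,-1,0,0,0,-0.25],[0,0,-1,0,0,0,-0.25],[0,0,-1,0,0,0,-0.25],[0,0,-1,0,0,0,-0.25]]]'; python3 - <<'E'
from h import *
im=get_image("side")[:,:,::-1]
cv2.imwrite("pics/side6.png",cv2.resize(im[240:360,260:380],None,fx=5,fy=5,interpolation=cv2.INTER_CUBIC))
E
```

```text
clock: 11.62
position: [0.5035, -0.0153, 0.1982]
ee_rot: [3.124, 0.327, -0.0]
force: [0.5, 0.2, -0.3]
width: 0.625
```

View pics/side6.png

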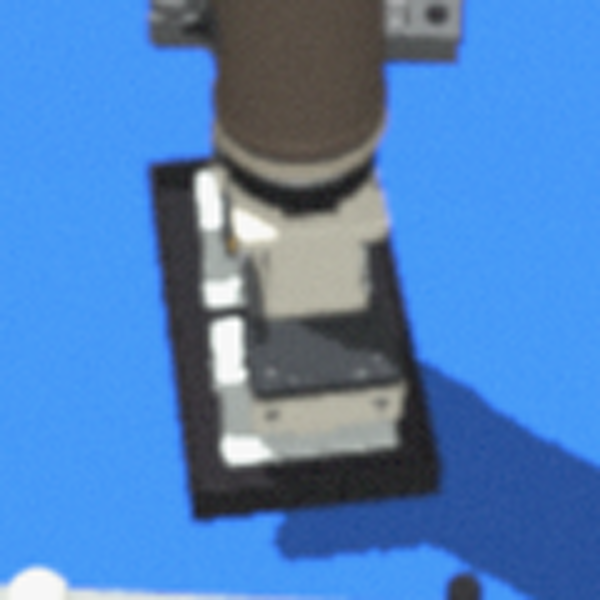

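The bracket is down, the jaws are open (57 mm), and bracket_done's top is unchanged at (210,250) in the crop. Next I'll go straight up.

```bash
python3 -m pendant '[[[0,0,-8,0,0,0,-0.25],[0,0,-25,0,0,0,-0.25],[0,0,-50,0,0,0,-0.25],[0,0,-90,0,0,0,-0.25],[0,0,-140,0,0,0,-0.25],[0,0,-180,0,0,0,-0.25],[0,0,-200,0,0,0,-0.25],[0,0,-200,0,0,0,-0.25]]]'; cat >> h.py <<'E'
def lean(deg,yaw): # tool leaning, forward azimuth yaw, jaw along -panel y
    a=np.radians(yaw);f=np.array([np.cos(a),np.sin(a),0]);t=np.radians(deg)
    y=np.array([np.sin(a),-np.cos(a),0]);z=np.sin(t)*f+np.array([0,0,-np.cos(t)])
    return R.from_matrix(np.c_[np.cross(y,z),y,z])
def tcpfor(g,Rt,back=0): return np.array(g)-Rt.apply([0,0,.159+back])
E
python3 - <<'E'
from h import *
L=lean(45,26.2)
k=np.array([.6025,.2188,.14])
plan(tcpfor(k,L,.12),L)
print(arm.observe()['joints'].round(2))
t=get_image("top");s=get_image("side")
cv2.imwrite("pics/top7.png",t[:,:,::-1]);cv2.imwrite("pics/side7.png",s[:,:,::-1])
def blobs(im,x,y,w,h):
    c=im[y:y+h,x:x+w].astype(int);m=((c.min(2)>175)).astype(np.uint8)
    n,l,st,ce=cv2.connectedComponentsWithStats(m)
    for i in range(1,n):
        if st[i,4]>15:print(st[i].tolist(),(ce[i]+[x,y]).round(2))
blobs(t,95,150,120,100);print();blobs(s,210,330,110,130)
E
```

```text
clock: 12.68
position: [0.5037, -0.0158, 0.4004]
ee_rot: [-3.124, -0.327, -0.006]
force: [-0.3, 0.1, -0.9]
width: 0.624
shift [ -46.2 -160.4   63. ] turn [ 0.098  0.778 -0.236]
[-0.85  0.34  1.02  1.92 -0.34  1.06 -1.05]
[0, 0, 93, 61, 288] [146.13 183.18]
[87, 44, 9, 8, 53] [185.72 197.47]
[74, 70, 5, 5, 21] [171. 222.]
[49, 83, 4, 4, 16] [145.5 234.5]

[0, 0, 10, 22, 121] [214.83 338.2 ]
[3, 0, 107, 130, 5996] [275.7 394.7]
[95, 0, 15, 3, 34] [311.21 330.71]
[0, 61, 21, 69, 745] [216.61 436.21]
[38, 108, 10, 22, 90] [251.61 450.33]
[49, 127, 17, 3, 27] [268.19 458.44]
```

View pics/side7.png

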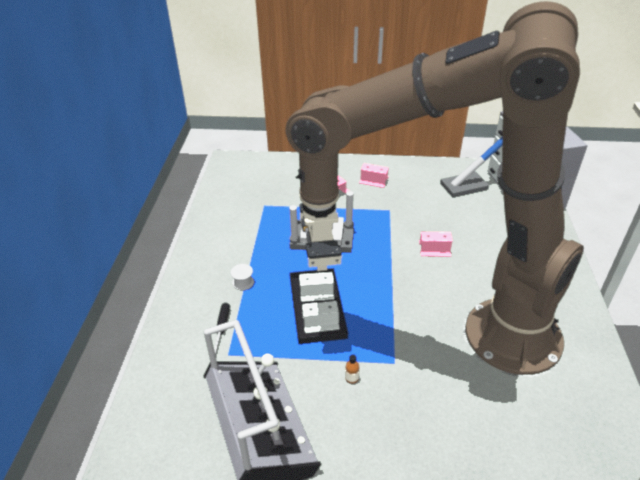

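View pics/top7.png

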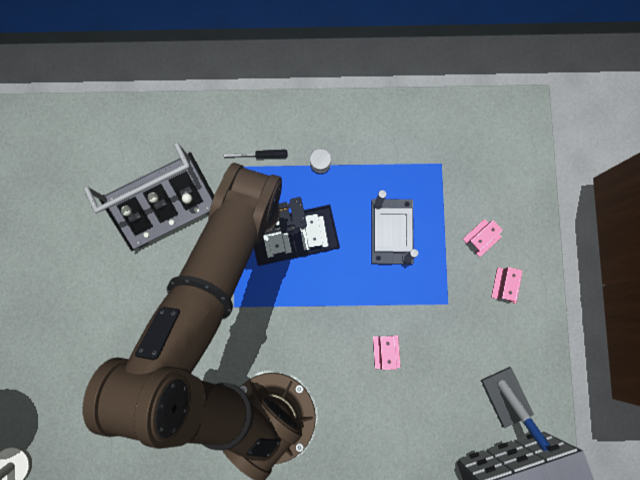

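Both brackets stand side by side in the tray (side view: done at (317,287), moved one at (321,317)), and nothing else was disturbed. Knob A is at (186,198) top and (267,359) side. Next is the pre-approach, leaning 45°.

```bash
python3 -m pendant '[[[-8,-27,5,0.016,0.13,-0.04,-0.1],[-15,-53,15,0.032,0.26,-0.08,-0.1],[-23,-80,27,0.05,0.39,-0.118,-0.1],[-31,-107,40,0.065,0.52,-0.157,-0.1],[-38,-134,52,0.08,0.65,-0.2,-0.1],[-46,-160,63,0.098,0.778,-0.236,-0.1],[-46,-160,63,0.098,0.778,-0.236,-0.1],[-46,-160,63,0.098,0.778,-0.236,-0.1],[-46,-160,63,0.098,0.778,-0.236,-0.1]]]'; python3 - <<'E'
from h import *
L=lean(45,26.2)
k=np.array([.6025,.2188,.14])
plan(tcpfor(k,L,.06),L)
print(arm.observe()['joints'].round(2))
for n in("side","top"):
    im=get_image(n)[:,:,::-1]
    x,y=(200,290) if n=="side" else (80,130)
    cv2.imwrite(f"pics/{n}8.png",cv2.resize(im[y:y+190,x:x+190],None,fx=3,fy=3,interpolation=cv2.INTER_CUBIC))
E
```

```text
clock: 13.9
position: [0.4337, 0.1297, 0.3734]
ee_rot: [-2.71, -0.643, -1.033]
force: [37.2, -91.0, 0.4]
width: 0.547
shift [-25.6  -4.5  82.5] turn [-0.012  0.056  0.004]
[-1.62 -0.    1.32  2.39 -1.32  0.12 -0.13]
```

View pics/side8.png

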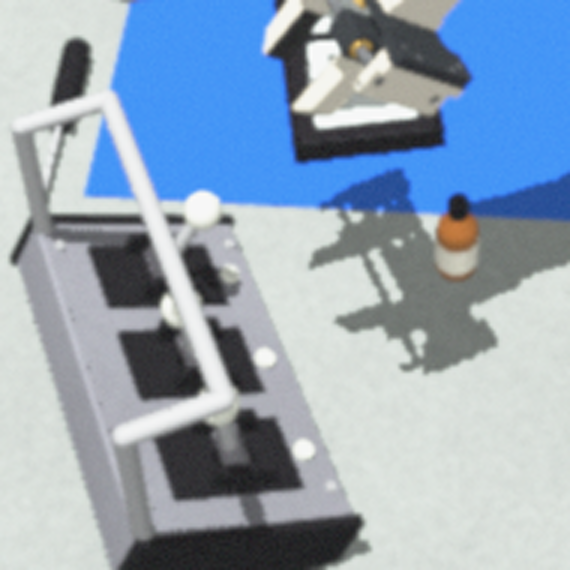

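View pics/top8.png

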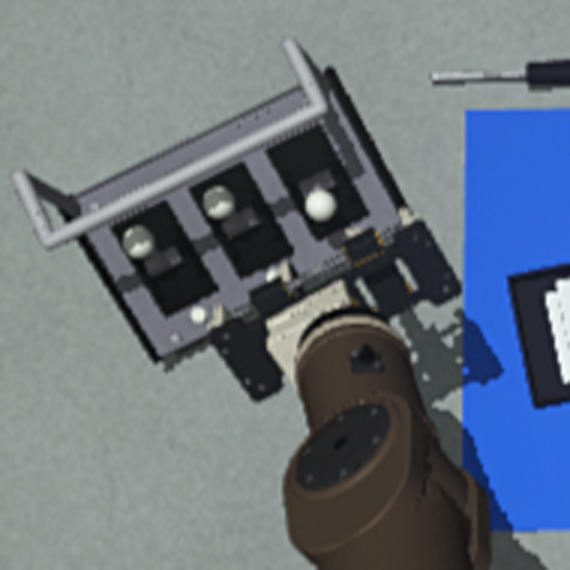

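The arm has reached joint limits (j3 1.32, j5 -1.32, j6 0.12), although nothing touches in the pictures. I'll check the force and fit the kinematics to find a better posture.

```bash
cat > kin.py <<'E'
from h import *
from scipy.optimize import least_squares
import itertools
def fk(q,p,s=(1,)*7,full=False):
    # p: yaw0,h,a1,L1,a2,L2,a3,L3,yaw7
    yaw0,h,a1,L1,a2,L2,a3,L3,yaw7=p
    q=np.array(q)*s
    T=R.from_euler('z',yaw0+q[0]);x=np.array([0,0,h])+T.apply([a1,0,0])
    T=T*R.from_euler('y',q[1]);x=x+T.apply([a2,0,L1])
    T=T*R.from_euler('z',q[2])*R.from_euler('y',q[3]);x=x+T.apply([a3,0,L2])
    T=T*R.from_euler('z',q[4])*R.from_euler('y',q[5]);x=x+T.apply([0,0,L3])
    T=T*R.from_euler('z',q[6]+yaw7)
    return x,T
E
python3 - <<'E'
from kin import *
o=arm.observe();print(o['clock'],o['force'],o['joint_efforts'].round(1),o['joints'].round(3))
D=[([-1.35360568,.43511232,.02499076,1.57397899,-.0116104,1.13397772,-.075113],[.19645191,.59311292,.40405943],[-.500331608,-3.10139987,.002]),
([-1.09,.02,.32,2.06,-.01,1.06,-.52],[.3184,.2386,.4288],[-1.933,-2.476,0]),
([-.09,.56,.96,1.57,-.48,1.27,-.64],[.5271,-.3506,.4302],[-3.14,.025,-.002]),
([-.85,.34,1.02,1.92,-.34,1.06,-1.05],[.5037,-.0158,.4004],[-3.124,-.327,-.006]),
(o['joints'],o['position'],o['ee_rot'])]
best=[]
for s1,s3,s5,s7 in itertools.product([1,-1],repeat=4):
  s=(s1,1,s3,1,s5,1,s7)
  def f(p):
    e=[]
    for q,x,r in D:
        X,T=fk(q,p,s);e+=list(X-x)+list(.3*(R.from_rotvec(r).inv()*T).as_rotvec())
    return np.array(e)
  for y0 in(0,1.5,3,-1.5):
   for y7 in(0,1.57,3.1,-1.57):
    r=least_squares(f,[y0,.35,0,.42,0,.4,0,.1,y7],loss='soft_l1',f_scale=.02)
    best.append((r.cost,s,r.x.round(4)))
best.sort(key=lambda b:b[0])
for b in best[:3]:print(b)
E
```

```text
14.0 [ 0.09036531 -0.37378325  0.58191688] [ -1.8  -6.9  -0.1 -28.   -0.3  -0.5   1.2] [-1.622 -0.004  1.314  2.392 -1.317  0.119 -0.132]
(np.float64(0.0004883638772195976), (-1, 1, -1, 1, -1, 1, -1), array([-0.0853,  0.2799,  0.0112,  0.5506, -0.0098,  0.4314, -0.0249,
        0.2139,  1.4895]))
(np.float64(0.0004883638772196208), (-1, 1, -1, 1, -1, 1, -1), array([-0.0853,  0.2799,  0.0112,  0.5506, -0.0098,  0.4314, -0.0249,
        0.2139,  1.4895]))
(np.float64(0.0004883638772196331), (-1, 1, -1, 1, -1, 1, -1), array([-0.0853,  0.2799,  0.0112,  0.5506, -0.0098,  0.4314, -0.0249,
        0.2139,  1.4895]))
```

```bash
cat >> kin.py <<'E'
S=(-1,1,-1,1,-1,1,-1)
E
python3 - <<'E'
from kin import *
np.set_printoptions(precision=4,suppress=True)
o=arm.observe()
D=[([-1.35360568,.43511232,.02499076,1.57397899,-.0116104,1.13397772,-.075113],[.19645191,.59311292,.40405943],[-.500331608,-3.10139987,.002]),
([-1.09,.02,.32,2.06,-.01,1.06,-.52],[.3184,.2386,.4288],[-1.933,-2.476,0]),
([-.09,.56,.96,1.57,-.48,1.27,-.64],[.5271,-.3506,.4302],[-3.14,.025,-.002]),
([-.85,.34,1.02,1.92,-.34,1.06,-1.05],[.5037,-.0158,.4004],[-3.124,-.327,-.006]),
(o['joints'],o['position'],o['ee_rot'])]
print(o['joints'],o['position'],o['ee_rot'])
def f(p):
    e=[]
    for q,x,r in D:
        X,T=fk(q,p,S);e+=list(X-x)+list(.3*(R.from_rotvec(r).inv()*T).as_rotvec())
    return np.array(e)
r=least_squares(f,[0,.35,0,.42,0,.4,0,.1,1.57])
print(r.x);print(r.fun.reshape(-1,6))
E
```

```text
[-1.6216 -0.0036  1.3145  2.3917 -1.3166  0.1188 -0.1318] [0.4325 0.1327 0.3732] [-2.705  -0.6523 -1.0291]
[-0.0857  0.2785  0.0118  0.5535 -0.0114  0.4309 -0.0245  0.2157  1.4892]
[[ 0.0032  0.0097  0.0049  0.      0.      0.0012]
 [-0.0105  0.0165 -0.0006 -0.0005  0.0009  0.0012]
 [-0.0067  0.002  -0.0026  0.0025 -0.0003  0.0012]
 [-0.0076  0.0038 -0.0013  0.0014  0.0008  0.0016]
 [ 0.0039 -0.0091 -0.0004 -0.0171 -0.0005 -0.0053]]
```

```bash
cat > kin.py <<'E'
from h import *
from scipy.optimize import least_squares
S=(-1,1,-1,1,-1,1,-1)
def fk(q,p):
    h,a1,b1,L1,a2,b2,L2,a3,b3,L3=p
    q=np.array(q)*S
    T=R.from_euler('z',q[0]);x=np.array([0,0,h])+T.apply([a1,b1,0])
    T=T*R.from_euler('y',q[1]);x=x+T.apply([a2,b2,L1])
    T=T*R.from_euler('z',q[2])*R.from_euler('y',q[3]);x=x+T.apply([a3,b3,L2])
    T=T*R.from_euler('z',q[4])*R.from_euler('y',q[5]);x=x+T.apply([0,0,L3])
    return x,T*R.from_euler('z',q[6]+np.pi/2)
D=[([-1.35360568,.43511232,.02499076,1.57397899,-.0116104,1.13397772,-.075113],[.19645191,.59311292,.40405943],[-.500331608,-3.10139987,.002]),
([-.09,.56,.96,1.57,-.48,1.27,-.64],[.5271,-.3506,.4302],[-3.14,.025,-.002]),
([-.85,.34,1.02,1.92,-.34,1.06,-1.05],[.5037,-.0158,.4004],[-3.124,-.327,-.006]),
([-1.6216,-.0036,1.3145,2.3917,-1.3166,.1188,-.1318],[.4325,.1327,.3732],[-2.705,-.6523,-1.0291])]
def f(p):
    e=[]
    for q,x,r in D:
        X,T=fk(q,p);e+=list(X-x)+list(.3*(R.from_rotvec(r).inv()*T).as_rotvec())+[]
    return np.array(e+list(.01*np.array(p)))
_r=least_squares(f,[.35,0,0,.42,0,0,.4,0,0,.1]);P=_r.x;RES=_r.fun
lo=np.array([-2.62,-.44,-1.27,.08,-1.32,.12,-2.74]);hi=np.array([2.62,2.09,1.32,2.57,4.46,2,2.74])
def err(q,x,T):
    X,t=fk(q,P);return np.r_[x-X,(T*t.inv()).as_rotvec()]
def jac(q):
    X,t=fk(q,P);J=np.zeros((6,7))
    for i in range(7):
        d=np.array(q,float);d[i]+=1e-5;Y,u=fk(d,P);J[:,i]=np.r_[Y-X,(u*t.inv()).as_rotvec()]/1e-5
    return J
def go(q,x,T,n=40):
    q=np.array(q,float);X,t=fk(q,P);rv=(t.inv()*T).as_rotvec()
    for k in range(1,n+1):
        xk=X+(x-X)*k/n;Tk=t*R.from_rotvec(rv*k/n)
        for _ in range(3):
            J=jac(q);q=q+J.T@np.linalg.solve(J@J.T+1e-6*np.eye(6),err(q,xk,Tk))
    return q
E
python3 - <<'E'
from kin import *
np.set_printoptions(precision=3,suppress=True)
print(P);print(RES[:24].reshape(-1,6))
q=D[0][0]
q=go(q,np.array([.3184,.2386,.4288]),R.from_rotvec([-1.933,-2.476,0]));print(q,'real -1.09 0.02 0.32 2.06 -0.01 1.06 -0.52')
q=go(q,np.array([.5271,-.3506,.4302]),R.from_rotvec([-3.14,.025,-.002]));print(q,'real',D[1][0])
q=go(q,np.array([.523,-.355,.2313]),down(-91.4));print(q)
q=go(q,np.array([.523,-.355,.42]),down(-91.4));print(q)
q=go(q,np.array([.5037,-.0158,.4004]),R.from_rotvec([-3.124,-.327,-.006]));print(q,'real',D[2][0])
E
```

```text
[ 0.277  0.006 -0.019  0.564 -0.008 -0.019  0.43   0.008 -0.015  0.198]
[[-0.    -0.    -0.     0.    -0.    -0.   ]
 [-0.001 -0.001 -0.     0.002 -0.001  0.   ]
 [ 0.     0.002  0.001  0.002  0.001  0.   ]
 [ 0.    -0.    -0.     0.     0.    -0.   ]]
[-1.089  0.022  0.321  2.052 -0.008  1.069 -0.519] real -1.09 0.02 0.32 2.06 -0.01 1.06 -0.52
[-0.087  0.552  0.944  1.571 -0.465  1.258 -0.655] real [-0.09, 0.56, 0.96, 1.57, -0.48, 1.27, -0.64]
[ 0.021  0.751  0.779  1.773 -0.659  0.899 -0.5  ]
[-0.078  0.56   0.942  1.588 -0.472  1.238 -0.647]
[-0.816  0.326  0.967  1.919 -0.31   1.051 -1.079] real [-0.85, 0.34, 1.02, 1.92, -0.34, 1.06, -1.05]
```

The min-norm model reproduces the joint history well. I'll use it to find a route whose posture keeps away from the limits.

```bash
cat >> kin.py <<'E'
def goM(q,x,T,n=10):
    q=np.array(q,float);X,t=fk(q,P);rv=(t.inv()*T).as_rotvec();m=9
    for k in range(1,n+1):
        xk=X+(x-X)*k/n;Tk=t*R.from_rotvec(rv*k/n)
        for _ in range(2):
            J=jac(q);q=q+J.T@np.linalg.solve(J@J.T+1e-6*np.eye(6),err(q,xk,Tk))
        m=min(m,(q-lo).min(),(hi-q).min())
    return q,m
H=np.array([.6345,.2342,.085]);PX=np.array([np.cos(np.radians(26.2)),np.sin(np.radians(26.2)),0])
def knob(a): # lever angle rad
    t=a-np.radians(60);return H+.062*(np.sin(t)*PX+np.array([0,0,np.cos(t)]))
E
cat > s.py <<'E'
from kin import *
np.set_printoptions(precision=2,suppress=True)
q0=arm.observe()['joints']
up=(np.array([.5037,-.0158,.40]),down(-78.2))
qa,_=goM(q0,*up,n=15);print('up',qa)
out=[]
for x in[(.35,.25,.42),(.2,.45,.42),(.45,.1,.42),(.5,.1,.55),(.4,.3,.6),(.5,-.3,.42),(.25,.3,.6),(.45,.1,.75)]:
  for yaw in(-170,-130,-100,-78,-50,-20,20,60,95):
    q1,m1=goM(qa,np.array(x),down(yaw),12)
    if m1<.03: continue
    for L in(37,42):
      for fl in(0,1):
        T=lean(L,26.2)*R.from_euler('z',180*fl,degrees=True)
        q2,m2=goM(q1,tcpfor(knob(.475),T,.10),T,12)
        if m2<.03: continue
        q3,m3=goM(q2,tcpfor(knob(.475),T),T,5)
        if m3<.03: continue
        q4,m4=goM(q3,tcpfor(knob(-.05),T),T,4)
        q5,m5=goM(q4,tcpfor(knob(1.2),T),T,6)
        q6,m6=goM(q5,tcpfor(knob(1.2),T,.1),T,4)
        out.append((min(m1,m2,m3,m4,m5,m6),x,yaw,L,fl,[round(v,2) for v in(m1,m2,m3,m4,m5,m6)],q2,q5))
out.sort(key=lambda o:-o[0])
print(len(out))
for o in out[:10]:print(*o)
E
time timeout 560 python3 s.py
```

```text
up [-0.95  0.43  1.23  1.93 -0.46  1.1  -0.91]
0
real	0m19.492s
user	0m19.693s
sys	0m0.273s
```

```bash
cat > s2.py <<'E'
from kin import *
np.set_printoptions(precision=2,suppress=True)
rng=np.random.default_rng(0)
for L in(35,40,45):
  for fl in(0,1):
    T=lean(L,26.2)*R.from_euler('z',180*fl,degrees=True)
    for nm,x in(('pre',tcpfor(knob(.475),T,.08)),('k',tcpfor(knob(.475),T)),('off',tcpfor(knob(-.05),T)),('on',tcpfor(knob(1.2),T))):
      best=None
      for _ in range(14):
        q=rng.uniform(lo,hi)
        # soft centre: maximise margin via least squares in bounds
        r=least_squares(lambda q:np.r_[20*err(q,x,T),.05*np.maximum(0,.5-(q-lo)),.05*np.maximum(0,.5-(hi-q))],q,bounds=(lo,hi))
        m=min((r.x-lo).min(),(hi-r.x).min())
        if np.linalg.norm(err(r.x,x,T))<.01 and(best is None or m>best[0]):best=(m,r.x)
      print(L,fl,nm,best)
E
time timeout 560 python3 s2.py
```

```text
35 0 pre (np.float64(0.03812062892771728), array([ 0.04,  0.27, -0.53,  2.19,  0.85,  0.16, -2.35]))
35 0 k (np.float64(0.015615879751304185), array([-1.05,  0.52,  0.86,  2.24,  4.44,  0.44,  0.22]))
35 0 off (np.float64(0.24852235732158062), array([-0.9 ,  0.49,  0.64,  2.29,  4.17,  0.37,  0.52]))
35 0 on (np.float64(1.3877787807814457e-17), array([-0.59,  0.43,  0.22,  2.08, -1.32,  0.12, -0.25]))
35 1 pre (np.float64(0.18360858961741866), array([ 0.35,  0.36, -0.93,  2.17,  1.2 ,  0.3 ,  0.48]))
35 1 k (np.float64(0.2959191804340564), array([ 0.27,  0.57, -0.91,  2.14,  1.67,  0.42,  0.08]))
35 1 off (np.float64(0.31402547655685087), array([ 0.26,  0.6 , -0.9 ,  2.2 ,  1.87,  0.43, -0.11]))
35 1 on (np.float64(0.3146834151761359), array([ 0.23,  0.61, -0.9 ,  2.03,  1.53,  0.43,  0.25]))
40 0 pre (np.float64(0.04850942154699289), array([-0.77,  0.22,  0.42,  2.34,  4.08,  0.17,  0.66]))
40 0 k (np.float64(0.26596772345632), array([-0.99,  0.52,  0.78,  2.3 ,  4.08,  0.48,  0.58]))
40 0 off (np.float64(0.2396131340917113), array([ 0.01,  0.5 , -0.54,  2.29,  2.54,  0.36,  2.3 ]))
[... 639 characters left out ...]
rray([ 0.09,  0.52, -0.64,  2.28,  2.58,  0.44,  2.29]))
45 0 off (np.float64(0.22846856527692783), array([ 0.13,  0.57, -0.69,  2.34,  2.62,  0.55,  2.27]))
45 0 on (np.float64(0.23802382390993448), array([-0.  ,  0.52, -0.54,  2.19,  2.56,  0.36,  2.29]))
45 1 pre (np.float64(0.22297074780951726), array([ 0.32,  0.37, -0.87,  2.34,  2.4 ,  0.34, -0.69]))
45 1 k (np.float64(0.29737399255069974), array([ 0.22,  0.58, -0.83,  2.27,  2.41,  0.5 , -0.64]))
45 1 off (np.float64(0.23371960857320895), array([ 0.2 ,  0.61, -0.8 ,  2.34,  2.53,  0.58, -0.75]))
45 1 on (np.float64(0.3526253049469828), array([ 0.22,  0.61, -0.85,  2.17,  2.27,  0.47, -0.47]))
real	0m56.221s
user	0m55.873s
sys	0m0.247s
```

The lever poses need the wrist through the j5≈2 branch with the elbow on the other side. I'll search for waypoints with a fast model.

```bash
cat > fast.py <<'E'
from kin import *
p=P
def Rz(a):c,s=np.cos(a),np.sin(a);return np.array([[c,-s,0],[s,c,0],[0,0,1]])
def Ry(a):c,s=np.cos(a),np.sin(a);return np.array([[c,0,s],[0,1,0],[-s,0,c]])
Sg=np.array(S)
V1=np.array([p[1],p[2],0]);V2=np.array([p[4],p[5],p[3]]);V3=np.array([p[7],p[8],p[6]]);V4=np.array([0,0,p[9]]);H0=np.array([0,0,p[0]])
Z=np.array([0,0,1.])
def fj(q):
    q=q*Sg;A=[];O=[]
    T=Rz(q[0]);A.append(Z);O.append(H0);x=H0+T@V1
    A.append(T[:,1]);O.append(x);T=T@Ry(q[1]);x=x+T@V2
    A.append(T[:,2]);O.append(x);T=T@Rz(q[2]);A.append(T[:,1]);O.append(x);T=T@Ry(q[3]);el=x;x=x+T@V3
    A.append(T[:,2]);O.append(x);T=T@Rz(q[4]);A.append(T[:,1]);O.append(x);T=T@Ry(q[5]);wr=x;x=x+T@V4
    A.append(T[:,2]);O.append(x);T=T@Rz(q[6]+np.pi/2)
    A=np.array(A).T*Sg;O=np.array(O).T
    return x,T,np.vstack([np.cross(A.T,(x[:,None]-O).T).T,A]),el,wr
def rv(M): return cv2.Rodrigues(M)[0].ravel()
def goF(q,x,T,step=.14,floor=-.02):
    q=np.array(q,float);X,t,_,_,_=fj(q);r=rv(t.T@T)
    n=max(3,int(np.ceil(max(np.linalg.norm(r)/step,np.linalg.norm(x-X)/.06))));m=9
    for k in range(1,n+1):
        xk=X+(x-X)*k/n;Tk=t@cv2.Rodrigues(r*k/n)[0]
        for _ in range(2):
            Y,U,J,el,wr=fj(q);e=np.r_[xk-Y,rv(Tk@U.T)];q=q+J.T@np.linalg.solve(J@J.T+1e-6*np.eye(6),e)
        m=min(m,(q-lo).min(),(hi-q).min())
        if m<floor:return q,m
        if np.linalg.norm(e)>.3:return q,-1
    return q,m
E
cat > s3.py <<'E'
from fast import *
import sys,time
np.set_printoptions(precision=2,suppress=True)
rng=np.random.default_rng(int(sys.argv[1]))
q0=arm.observe()['joints']
qa,ma=goF(q0,np.array([.4937,-.0158,.44]),down(-78.2).as_matrix());print(qa,ma)
def frame(th,az,yaw): # tool z leaning th to azimuth az; jaw yaw
    a=np.radians(az);return (R.from_rotvec(np.radians(th)*np.array([np.sin(a),-np.cos(a),0]))*down(yaw)).as_matrix()
goals=[]
T=(lean(43,26.2)*R.from_euler('z',180,degrees=True)); M=T.as_matrix()
xk=tcpfor(knob(.475),T);xp=tcpfor(knob(.475),T,.07);xo=tcpfor(knob(-.05),T);xn=tcpfor(knob(1.2),T)
# target redundancy from solved IK
qg=np.array([.30,.40,-.87,2.30,2.2,.36,-.5]);w=np.array([1,1,1,1,.6,1,.6])
def score(q): return np.linalg.norm(w*(q-qg))
def final(q):
    tot=9;tr=[]
    for x in(xp,xk,xo,xn,xp):
        q,m=goF(q,x,M);tot=min(tot,m);tr.append(m)
        if m<.02:return tot,tr,q
    return tot,tr,q
beam=[(score(qa),qa,[])];found=[];t0=time.time();Dp=0
while time.time()-t0<500 and Dp<9:
    Dp+=1;new=[]
    for sc,q,path in beam:
        for _ in range(110):
            x=np.array([rng.uniform(.22,.55),rng.uniform(-.25,.5),rng.uniform(.42,.7)])
            if not .3<np.hypot(x[0],x[1])<.65:continue
            a=(rng.uniform(0,50),rng.uniform(-180,180),rng.uniform(-180,180))
            F=frame(*a)
            if (x+F[:,2]*.178)[2]<.27:continue
            q1,m=goF(q,x,F,step=.2)
            if m<.05:continue
            new.append((score(q1),q1,path+[(x.round(3).tolist(),[round(v) for v in a])]))
    new.sort(key=lambda n:n[0]);beam=new[:14]
    print(Dp,len(new),beam[0][0],beam[0][1],flush=True)
    for n in beam[:14]:
        f=final(n[1])
        if f[0]>.05:found.append((f[0],f[1],n[2],n[1]))
    if found:
        found.sort(key=lambda f:-f[0]);
        for f in found[:3]:print(f)
        if found[0][0]>.1:break
E
for i in 1 2 3; do timeout 570 python3 s3.py $i > s3_$i.txt & done; wait; tail -n 14 s3_*.txt; nproc
```

```text
==> s3_1.txt <==
[-2.15 -0.14  1.84  2.34 -0.68  0.22 -0.72] -0.5165731240581106
1 2 2.956705730757769 [-1.43 -0.28  0.67  2.02 -0.46  0.8  -1.07]
2 91 2.2570338180329923 [-0.77 -0.24  0.21  2.09  0.28  1.11 -1.6 ]
(np.float64(0.11305108332507793), [np.float64(0.11305108332507793), np.float64(0.15665779798785678), np.float64(0.19861090669600756), np.float64(0.14748539867889576), np.float64(0.11322070546136581)], [([0.326, 0.27, 0.571], [44, 84, -33]), ([0.453, -0.111, 0.651], [40, -60, -57])], array([-0.81, -0.15,  0.58,  1.74,  0.77,  1.35, -1.34]))
(np.float64(0.09215348921673691), [np.float64(0.09216321931355473), np.float64(0.1332050930803209), np.float64(0.2207681127959824), np.float64(0.12444761464513315), np.float64(0.09215348921673691)], [([0.498, 0.043, 0.693], [31, 70, 8]), ([0.329, 0.152, 0.549], [27, -94, -45])], array([-1.1 , -0.03,  0.34,  1.85,  0.32,  1.68, -1.58]))
(np.float64(0.055417016391109186), [np.float64(0.055417016391109186), np.float64(0.13303318275914106), np.float64(0.22174438402629226), np.float64(0.12442458423654043), np.float64(0.09196980553373318)], [([0.498, 0.043, 0.693], [31, 70, 8]), ([0.331, 0.078, 0.503], [16, -14, -53])], array([-0.77, -0.24,  0.21,  2.09,  0.28,  1.11, -1.6 ]))

==> s3_2.txt <==
this script no longer has the robot

==> s3_3.txt <==
this script no longer has the robot
4Exception ignored in: <_io.TextIOWrapper mode='rw' encoding='UTF-8'>
Traceback (most recent call last):
BrokenPipeError: [Errno 32] Broken pipe
```

```bash
python3 - <<'E'
from fast import *
np.set_printoptions(precision=2,suppress=True)
o=arm.observe();q0=o['joints'];print(o['position'],fj(q0)[0])
for x in[(.5,-.02,.42),(.4,.1,.45),(.4,.1,.6),(.3,.3,.45),(.35,.25,.6),(.5,.1,.6),(.2,.5,.5)]:
  for yaw in(-78,-40,0,40):
    T=down(yaw).as_matrix()
    q,m=goF(q0,np.array(x),T,floor=-3)
    q1,m1=goF(q0,q0*0+0 if 0 else np.array(x),T,floor=-.05)
    print(x,yaw,q,round(m,2))
E
```

```text
[0.43 0.13 0.37] [0.43 0.13 0.37]
(0.5, -0.02, 0.42) -78 [-0.79  0.28  0.92  1.89 -0.25  1.09 -1.13] 0.06
(0.5, -0.02, 0.42) -40 [-0.84  0.3   1.    1.9  -0.28  1.1  -0.43] 0.08
(0.5, -0.02, 0.42) 0 [-0.9   0.33  1.1   1.9  -0.33  1.11  0.33] 0.11
(0.5, -0.02, 0.42) 40 [-0.89  0.32  1.07  1.9  -0.31  1.1   1.01] 0.04
(0.4, 0.1, 0.45) -78 [-2.54 -0.37  1.91  2.38  2.34  0.5  -3.76] -1
(0.4, 0.1, 0.45) -40 [-3.11 -0.47  2.45  2.4   1.13  0.57 -2.39] -1
(0.4, 0.1, 0.45) 0 [-1.74 -0.12  1.32  2.03  0.13  1.14 -0.48] -0.02
(0.4, 0.1, 0.45) 40 [-1.57 -0.06  1.21  2.03  0.06  1.13  0.31] 0.02
(0.4, 0.1, 0.6) -78 [-0.43 -0.11  0.16  2.32  2.75 -0.38 -4.25] -1
(0.4, 0.1, 0.6) -40 [-0.41 -0.09  0.16  2.3   2.63 -0.41 -4.05] -1
(0.4, 0.1, 0.6) 0 [-1.9  -0.32  1.33  2.35  1.05  0.38 -2.35] -1
(0.4, 0.1, 0.6) 40 [-1.93 -0.48  1.04  1.73  0.41  1.66 -0.21] -0.04
(0.3, 0.3, 0.45) -78 [-1.   -0.14  0.48  2.34  2.64  0.13 -4.26] -1
(0.3, 0.3, 0.45) -40 [-1.46 -0.2   0.87  2.35  2.74  0.25 -4.22] -1
(0.3, 0.3, 0.45) 0 [-1.9   0.03  1.05  2.   -0.02  1.12 -0.84] 0.05
(0.3, 0.3, 0.45) 40 [-1.63  0.03  0.76  1.99 -0.03  1.12 -0.16] 0.01
(0.35, 0.25, 0.6) -78 [-0.47 -0.12  0.12  2.33  2.88 -0.36 -4.4 ] -1
(0.35, 0.25, 0.6) -40 [-0.47 -0.11  0.14  2.32  2.75 -0.38 -4.19] -1
(0.35, 0.25, 0.6) 0 [-1.83 -0.31  1.21  2.35  1.28  0.39 -2.62] -1
(0.35, 0.25, 0.6) 40 [-2.17 -0.3   1.14  1.71  0.27  1.56 -0.35] 0.05
(0.5, 0.1, 0.6) -78 [ 0.12  0.07 -0.28  2.22  2.71 -0.46 -4.31] -1
(0.5, 0.1, 0.6) -40 [ 0.62  0.19 -0.65  2.19  2.63 -0.62 -4.18] -1
(0.5, 0.1, 0.6) 0 [-2.19 -0.48  1.41  1.56  0.47  1.66 -0.76] -0.21
(0.5, 0.1, 0.6) 40 [-2.18 -0.39  1.5   1.56  0.39  1.61  0.03] -0.18
(0.2, 0.5, 0.5) -78 [-1.03 -0.22  0.45  2.37  2.26  0.19 -3.9 ] -1
(0.2, 0.5, 0.5) -40 [-1.22 -0.22  0.61  2.37  2.16  0.25 -3.71] -1
(0.2, 0.5, 0.5) 0 [-1.44 -0.18  0.86  2.36  0.71  0.26 -2.17] -1
(0.2, 0.5, 0.5) 40 [-1.66  0.23  0.47  1.66 -0.11  1.28 -0.47] 0.01
```

```bash
python3 - <<'E'
from h import *
plan([.5,-.02,.42],down(-40))
E
```

```text
shift [ 24.6 166.4 -42.5] turn [ 0.138 -0.721 -0.381]
```

```bash
python3 -m pendant '[[[4,28,-7,0.023,-0.12,-0.06,-0.1],[8,55,-14,0.046,-0.24,-0.13,-0.1],[12,83,-21,0.07,-0.36,-0.19,-0.1],[16,110,-28,0.092,-0.48,-0.25,-0.1],[20,139,-35,0.115,-0.6,-0.32,-0.1],[25,166,-42,0.138,-0.72,-0.38,-0.1],[25,166,-42,0.138,-0.72,-0.38,-0.1],[25,166,-42,0.138,-0.72,-0.38,-0.1]]]'
python3 - <<'E'
from fast import *
o=arm.observe();print(o['joints'].round(3).tolist(),o['position'],fj(o['joints'])[0])
E
```

```text
clock: 15.0
position: [0.5004, -0.0245, 0.42]
ee_rot: [-2.857, -1.302, -0.005]
force: [-0.1, -0.3, -0.7]
width: 0.55
[-0.927, 0.361, 1.171, 1.905, -0.374, 1.118, -0.327] [ 0.50040992 -0.02451157  0.41999307] [ 0.50013087 -0.02594628  0.41949149]
```

```bash
python3 - <<'E'
s=open('s3.py').read()
i=s.index("qa,ma=");j=s.index("def frame")
s=s[:i]+"qa=q0\n"+s[j:]
s=s.replace("beam[:14]:\n        f","beam[:60]:\n        f").replace("beam=new[:14]","beam=new[:60]").replace("range(110)","range(400 if Dp==1 else 25)").replace("time()-t0<500","time()-t0<330").replace(">.1:break",">.16:break")
open('s4.py','w').write(s)
E
time timeout 570 python3 s4.py 1
```

```text
1 100 2.5490289258050685 [-0.47  0.25  0.67  1.83  0.82  1.04  1.95]
2 679 1.681055198670603 [-0.81 -0.1  -0.44  1.92  0.69  0.68 -0.94]
(np.float64(0.10620946299198411), [np.float64(0.10620946299198411), np.float64(0.14884887209865227), np.float64(0.20312007718122205), np.float64(0.13913803925188012), np.float64(0.1062574151321867)], [([0.514, 0.064, 0.494], [1, -76, 101]), ([0.51, -0.028, 0.51], [48, -37, -38])], array([-0.79, -0.01,  0.51,  2.04,  0.97,  0.8 , -1.53]))
(np.float64(0.09836557931119208), [np.float64(0.09836557931119208), np.float64(0.14110421059363254), np.float64(0.23708080256604624), np.float64(0.13671422245670162), np.float64(0.0986841485503974)], [([0.318, 0.04, 0.467], [4, 134, 133]), ([0.231, 0.369, 0.457], [45, -3, 23])], array([-0.89,  0.11, -0.62,  2.06,  0.95,  1.19, -1.56]))
(np.float64(0.0943085255096035), [np.float64(0.09438087961616048), np.float64(0.1355490582426031), np.float64(0.21538276704109904), np.float64(0.1260696789885296), np.float64(0.0943085255096035)], [([0.423, -0.062, 0.448], [24, 50, -42]), ([0.318, -0.099, 0.564], [37, -90, -58])], arr
[... 606 characters left out ...]
.float64(0.2562609689663806), np.float64(0.2122887798214606), np.float64(0.15154337442231525)], [([0.432, -0.002, 0.479], [42, 91, 28]), ([0.248, 0.333, 0.572], [36, 26, -64]), ([0.519, 0.085, 0.622], [44, -52, -29])], array([ 0.01,  0.15, -0.62,  1.59,  0.85,  1.44, -1.23]))
(np.float64(0.13888124883511233), [np.float64(0.13888124883511233), np.float64(0.22462916040321385), np.float64(0.259475643633182), np.float64(0.24012362556482464), np.float64(0.17198545185268466)], [([0.539, 0.094, 0.654], [3, -41, 22]), ([0.387, -0.174, 0.512], [48, -6, -146]), ([0.286, 0.324, 0.526], [36, -14, -57])], array([-0.14,  0.09, -1.13,  1.88,  0.75,  1.29, -2.51]))
real	0m28.084s
user	0m28.028s
sys	0m0.243s
```

```bash
cat > mk.py <<'E'
s=open('s4.py').read()
s=s.replace("if not .3<","if x[1]>.15 and x[0]>.42:continue\n            if not .3<")
s=s.replace("def final(q):",'''GP=np.array([[a,b,.178] for a in(-.0095,.0095) for b in(-.045,-.02,.02,.045)]+[[a,b,c] for a in(-.0375,0,.0375) for b in np.linspace(-.095,.095,9) for c in(.05,.08,.112)])
PY=np.array([-np.sin(np.radians(26.2)),np.cos(np.radians(26.2)),0]);GM=np.array([.610,.3113,.23])
def clr(q,x,T,n=14):
    X,t,_,_,_=fj(q);r=rv(t.T@T);c=9
    for k in range(n+1):
        W=X+(x-X)*k/n+GP@(t@cv2.Rodrigues(r*k/n)[0]).T
        d=W-GM;l=np.clip(d@PY,-.128,.128);c=min(c,(np.linalg.norm(d-l[:,None]*PY,axis=1)-.007).min(),W[:,2].min()-.08)
    return c
def final(q):
    c=clr(q,xp,M)
    for a,b in((xp,xk),(xk,xo),(xo,xn)):
        for k in range(5):
            W=a+(b-a)*k/4+GP@M.T;d=W-GM;l=np.clip(d@PY,-.128,.128);c=min(c,(np.linalg.norm(d-l[:,None]*PY,axis=1)-.007).min())
    if c<.01:return 0,c,q
    CL.append(c)
    return final0(q)
CL=[]
def final0(q):''')
open('s5.py','w').write(s)
E
python3 mk.py; for i in 1 2 3; do timeout 180 python3 s5.py $i|tail -4; done
```

```text
3 574 1.568635727717332 [-0.17 -0.05 -1.12  1.61  0.55  1.03 -0.93]
(np.float64(0.1735910826644383), [np.float64(0.1735910826644383), np.float64(0.22786694790300555), np.float64(0.25986218864897115), np.float64(0.24401563381110436), np.float64(0.1748949844196977)], [([0.432, -0.002, 0.479], [42, 91, 28]), ([0.255, 0.324, 0.555], [48, 60, 12]), ([0.412, 0.296, 0.476], [28, -3, -64])], array([-0.06,  0.2 , -0.93,  1.86,  0.69,  0.99, -2.42]))
(np.float64(0.14149712520657332), [np.float64(0.14149712520657332), np.float64(0.19159126077083138), np.float64(0.2544902649832954), np.float64(0.19986791218997857), np.float64(0.14260449169172884)], [([0.469, -0.105, 0.449], [2, 60, 57]), ([0.407, -0.117, 0.634], [47, -1, 6]), ([0.252, 0.198, 0.522], [30, -84, -11])], array([-0.25,  0.  , -0.75,  1.9 ,  0.32,  1.66, -1.22]))
(np.float64(0.1409508099097025), [np.float64(0.1409508099097025), np.float64(0.19097038247106707), np.float64(0.25437467829435123), np.float64(0.19911682398712233), np.float64(0.14206706186606577)], [([0.432, -0.002, 0.479], [42, 91, 28]), ([0.255, 0.324, 0.555], [48, 60, 12]
[... 1924 characters left out ...]
7874462619), np.float64(0.2185686522857604), np.float64(0.2587263720036028), np.float64(0.23291738225533687), np.float64(0.16663116862200905)], [([0.424, 0.126, 0.451], [45, 52, 47]), ([0.227, 0.251, 0.561], [29, -53, -49]), ([0.326, 0.219, 0.492], [39, -79, 71])], array([-0.24,  0.22, -0.84,  1.84,  0.56,  1.73,  0.06]))
(np.float64(0.14859889770520418), [np.float64(0.14859889770520418), np.float64(0.2863075197973419), np.float64(0.2653703891204935), np.float64(0.318736574082513), np.float64(0.2343186577486362)], [([0.332, -0.226, 0.42], [39, 113, 77]), ([0.313, -0.22, 0.594], [45, -22, -81]), ([0.401, 0.279, 0.504], [28, 51, -51])], array([ 0.36,  0.11, -1.08,  1.88,  0.01,  0.73, -1.58]))
```

```bash
cat > chk.py <<'E'
src=open('s5.py').read();exec(src[:src.index("beam=")].replace("sys.argv[1]","'1'"))
def test(W):
    q=q0
    for x,a in W:
        x=np.array(x);F=frame(*a);X,t,_,_,_=fj(q);c=clr(q,x,F)
        r=rv(t.T@F);q,m=goF(q,x,F,floor=-1)
        print('m %.2f clr %.3f turn %.2f'%(m,c,np.linalg.norm(r)),q)
    X,t,_,_,_=fj(q);print('fin clr %.3f turn %.2f'%(clr(q,xp,M),np.linalg.norm(rv(t.T@M))),final(q))
    for x in(xp,xk,xo,xn):q,m=goF(q,x,M);print(q)
E
python3 - <<'E'
exec(open('chk.py').read())
test([([0.432,-0.002,0.479],[42,91,28]),([0.255,0.324,0.555],[48,60,12]),([0.412,0.296,0.476],[28,-3,-64])])
test([([0.39,-0.161,0.424],[44,60,-12]),([0.348,0.292,0.497],[43,36,17]),([0.308,0.463,0.495],[5,-20,-2])])
test([([0.332,-0.226,0.42],[39,113,77]),([0.313,-0.22,0.594],[45,-22,-81]),([0.401,0.279,0.504],[28,51,-51])])
E
```

```text
m 0.19 clr 0.161 turn 1.38 [-0.58  0.15  0.88  1.98 -0.81  1.43  1.07]
m 0.17 clr 0.232 turn 0.41 [-0.64 -0.24 -0.28  2.11 -0.33  0.45 -0.5 ]
m 0.22 clr 0.123 turn 1.33 [-0.09  0.19 -0.89  1.86  0.68  0.99 -2.41]
fin clr 0.040 turn 3.06 (np.float64(0.1634658114090341), [np.float64(0.1634658114090341), np.float64(0.21653890371327356), np.float64(0.25844593617938916), np.float64(0.23035051143821983), np.float64(0.1647359114038756)], array([ 0.23,  0.36, -0.77,  2.31,  2.32,  0.28, -0.63]))
[ 0.23  0.35 -0.76  2.31  2.33  0.28 -0.64]
[ 0.17  0.54 -0.75  2.25  2.37  0.42 -0.63]
[ 0.2   0.59 -0.79  2.31  2.45  0.52 -0.68]
[ 0.09  0.54 -0.66  2.15  2.29  0.35 -0.55]
m 0.17 clr 0.161 turn 0.91 [-0.27  0.21  1.03  2.13 -0.95  1.33  1.01]
m 0.21 clr 0.177 turn 0.68 [-0.27 -0.09 -0.55  2.1   0.26  0.39 -0.74]
m 0.41 clr 0.162 turn 0.76 [-0.55  0.35 -0.76  1.56  0.34  1.34 -1.4 ]
fin clr 0.066 turn 2.11 (np.float64(0.15955752829657788), [np.float64(0.15955752829657788), np.float64(0.21215944352780536), np.float64(0.2578474619165241), np.float64(0.22506236052098721), np.float64(0.160847014997786
[... 206 characters left out ...]
54 -0.65  2.15  2.3   0.35 -0.57]
m 0.19 clr 0.161 turn 2.13 [ 0.04  0.33  0.75  1.93 -0.42  1.65  2.3 ]
m 0.12 clr 0.175 turn 2.66 [ 0.64 -0.32 -0.07  2.05 -0.24  0.65 -0.72]
m 0.09 clr 0.151 turn 0.83 [ 0.37  0.11 -1.09  1.88  0.01  0.73 -1.59]
fin clr 0.058 turn 3.00 (np.float64(0.1447916911074112), [np.float64(0.1447916911074112), np.float64(0.28641274495663493), np.float64(0.265456599823672), np.float64(0.3188307439188134), np.float64(0.23563217502682515)], array([ 0.38,  0.42, -0.96,  2.3 ,  2.14,  0.36, -0.42]))
[ 0.37  0.42 -0.95  2.3   2.15  0.35 -0.43]
[ 0.29  0.61 -0.93  2.24  2.23  0.51 -0.44]
[ 0.31  0.67 -0.96  2.3   2.31  0.6  -0.5 ]
[ 0.22  0.61 -0.85  2.14  2.13  0.44 -0.35]
```

Path 2 (modest turns, good clearances) it is. First waypoint:

```bash
cat >> h.py <<'E'
def frameR(th,az,yaw):
    a=np.radians(az);return R.from_rotvec(np.radians(th)*np.array([np.sin(a),-np.cos(a),0]))*down(yaw)
E
python3 - <<'E'
from h import *
d,r=plan([.39,-.161,.424],frameR(44,60,-12))
E
```

```text
shift [-175.4    6.2   -4.7] turn [-0.047  0.771 -0.481]
```

```bash
python3 -m pendant '[[[-29,1,-1,-0.008,0.128,-0.08,-0.1],[-58,2,-2,-0.016,0.257,-0.16,-0.1],[-88,3,-2,-0.024,0.385,-0.24,-0.1],[-117,4,-3,-0.031,0.514,-0.32,-0.1],[-146,5,-4,-0.039,0.642,-0.4,-0.1],[-175,6,-5,-0.047,0.771,-0.481,-0.1],[-175,6,-5,-0.047,0.771,-0.481,-0.1],[-175,6,-5,-0.047,0.771,-0.481,-0.1]]]'
python3 - <<'E'
from fast import *
q=arm.observe()['joints'];print(q.round(2))
d,r=plan([.348,.292,.497],frameR(43,36,17))
q,m=goF(q,np.array([.348,.292,.497]),frameR(43,36,17).as_matrix());print(q.round(2),m)
E
```

```text
clock: 16.0
position: [0.3911, -0.1597, 0.4249]
ee_rot: [-2.086, -1.693, -1.01]
force: [0.0, 0.3, 0.1]
width: 0.55
[-0.29  0.2   1.03  2.13 -0.95  1.32  1.  ]
shift [ 381.9 -151.7  205.4] turn [-0.199 -0.218 -0.614]
[-0.28 -0.09 -0.54  2.1   0.26  0.39 -0.75] 0.20572060343132298
```

```bash
python3 -m pendant '[[[32,-13,17,-0.017,-0.018,-0.051,-0.1],[64,-25,34,-0.033,-0.036,-0.102,-0.1],[95,-38,51,-0.05,-0.055,-0.154,-0.1],[127,-51,68,-0.066,-0.073,-0.205,-0.1],[159,-63,86,-0.083,-0.091,-0.256,-0.1],[191,-76,103,-0.1,-0.109,-0.307,-0.1],[223,-88,120,-0.116,-0.127,-0.358,-0.1],[255,-101,137,-0.133,-0.145,-0.409,-0.1],[286,-114,154,-0.149,-0.164,-0.46,-0.1],[318,-126,171,-0.166,-0.182,-0.512,-0.1],[350,-139,188,-0.182,-0.2,-0.563,-0.1],[382,-152,205,-0.199,-0.218,-0.614,-0.1],[382,-152,205,-0.199,-0.218,-0.614,-0.1],[382,-152,205,-0.199,-0.218,-0.614,-0.1]]]'
python3 - <<'E'
from fast import *
q=arm.observe()['joints'];print(q.round(2))
d,r=plan([.308,.463,.495],frameR(5,-20,-2))
q,m=goF(q,np.array([.308,.463,.495]),frameR(5,-20,-2).as_matrix());print(q.round(2),m)
E
```

```text
clock: 17.75
position: [0.3454, 0.2918, 0.4972]
ee_rot: [1.621, 2.201, 1.03]
force: [1.1, -1.0, -0.1]
width: 0.551
[-0.28 -0.09 -0.55  2.11  0.26  0.38 -0.75]
shift [167.8  -4.5  50.2] turn [ 0.587 -0.399  0.295]
[-0.55  0.35 -0.76  1.56  0.34  1.34 -1.4 ] 0.40749473918926316
```

```bash
python3 -m pendant '[[[28,-1,8,0.098,-0.067,0.049,-0.1],[56,-2,17,0.196,-0.133,0.098,-0.1],[84,-2,25,0.294,-0.2,0.147,-0.1],[112,-3,33,0.391,-0.266,0.197,-0.1],[140,-4,42,0.489,-0.333,0.246,-0.1],[168,-4,50,0.587,-0.399,0.295,-0.1],[168,-4,50,0.587,-0.399,0.295,-0.1],[168,-4,50,0.587,-0.399,0.295,-0.1]]]'
python3 - <<'E'
exec(open('chk.py').read())
q=q0;print(q)
print(clr(q,xp,M))
plan(xp,T)
for x in(xp,xk,xo,xn):q,m=goF(q,x,M);print(q,m)
E
```

```text
clock: 18.75
position: [0.3094, 0.4622, 0.4949]
ee_rot: [2.203, 2.125, 0.058]
force: [0.1, -0.5, 0.5]
width: 0.549
[-0.55  0.35 -0.75  1.57  0.34  1.33 -1.4 ]
0.06619074561292426
shift [-300.3  149.1  212.2] turn [-0.74 -0.36 -1.94]
[ 0.21  0.35 -0.74  2.31  2.35  0.28 -0.67] 0.15729341665837526
[ 0.15  0.53 -0.73  2.25  2.39  0.41 -0.66] 0.2096038901709083
[ 0.19  0.59 -0.77  2.31  2.46  0.51 -0.71] 0.2574806257567088
[ 0.07  0.53 -0.64  2.15  2.31  0.34 -0.58] 0.22195543295563303
```

```bash
python3 -m pendant '[[[-19,9,13,-0.046,-0.022,-0.121,-0.1],[-38,19,27,-0.092,-0.045,-0.242,-0.1],[-56,28,40,-0.139,-0.068,-0.364,-0.1],[-75,37,53,-0.185,-0.09,-0.485,-0.1],[-94,47,66,-0.231,-0.112,-0.606,-0.1],[-113,56,80,-0.278,-0.135,-0.728,-0.1],[-131,65,93,-0.324,-0.158,-0.849,-0.1],[-150,75,106,-0.37,-0.18,-0.97,-0.1],[-169,84,119,-0.416,-0.202,-1.091,-0.1],[-188,93,133,-0.462,-0.225,-1.212,-0.1],[-206,102,146,-0.509,-0.248,-1.334,-0.1],[-225,112,159,-0.555,-0.27,-1.455,-0.1],[-225,112,159,-0.555,-0.27,-1.455,-0.1]]]'
python3 - <<'E'
exec(open('chk.py').read())
q=q0;print(q)
print(clr(q,xp,M))
plan(xp,T)
q,m=goF(q,xp,M);print(q,m)
E
```

```text
clock: 20.38
position: [0.4253, 0.2257, 0.3521]
ee_rot: [0.123, 2.514, 0.188]
force: [0.6, -0.4, -0.6]
width: 0.548
[-0.09  0.22 -0.71  2.21  1.22  0.5  -0.32]
0.0696357073381211
shift [-14.4 -80.1  53. ] turn [-0.19 -0.09 -0.49]
[ 0.22  0.35 -0.75  2.31  2.35  0.28 -0.66] 0.1585100726343901
```

```bash
python3 -m pendant '[[[-2,-10,7,-0.024,-0.011,-0.061,-0.1],[-4,-20,13,-0.047,-0.022,-0.122,-0.1],[-5,-30,20,-0.071,-0.034,-0.184,-0.1],[-7,-40,26,-0.095,-0.045,-0.245,-0.1],[-9,-50,33,-0.119,-0.056,-0.306,-0.1],[-11,-60,40,-0.142,-0.068,-0.368,-0.1],[-13,-70,46,-0.166,-0.079,-0.43,-0.1],[-14,-80,53,-0.19,-0.09,-0.49,-0.1],[-14,-80,53,-0.19,-0.09,-0.49,-0.1],[-14,-80,53,-0.19,-0.09,-0.49,-0.1]]]'
python3 - <<'E'
exec(open('chk.py').read())
print(q0,arm.observe()['force'])
plan(xp,T);plan(xk,T)
for n in("side","top"):
    im=get_image(n)[:,:,::-1]
    x,y=(200,290) if n=="side" else (80,130)
    cv2.imwrite(f"pics/{n}9.png",cv2.resize(im[y:y+190,x:x+190],None,fx=3,fy=3,interpolation=cv2.INTER_CUBIC))
E
```

```text
clock: 21.62
position: [0.4646, 0.1546, 0.3055]
ee_rot: [-0.543, 2.338, 0.216]
force: [0.1, 0.1, 0.5]
width: 0.55
[ 0.24  0.35 -0.78  2.31  2.29  0.29 -0.61] [0.1  0.1  0.47]
shift [ 2.1 -3.6 -0.8] turn [ 0.  0. -0.]
shift [ 2.3 -3.7 69.2] turn [ 0.  0. -0.]
```

View pics/side9.png

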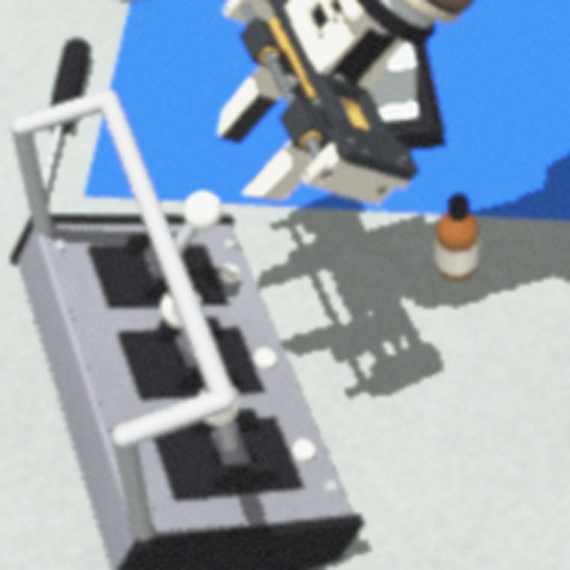

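View pics/top9.png

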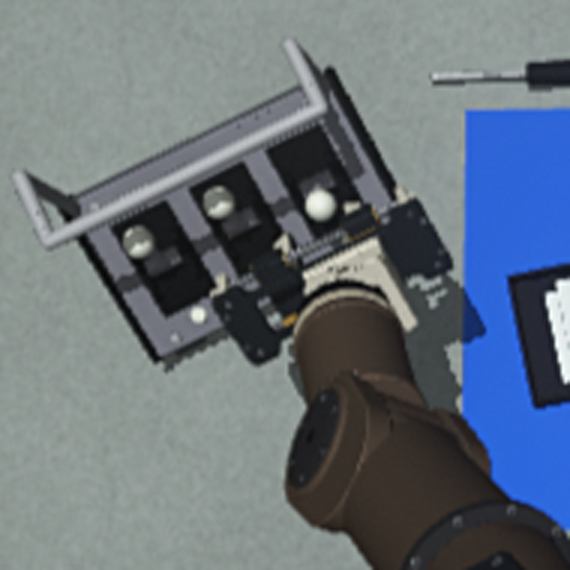

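Both views show the open jaws straddling knob A (side (203,208), top (321,206) in the crops), below and in front of the guard. I'll advance in two steps.

```bash
python3 -m pendant '[[[2,-4,10,0,0,0,-0.1],[2,-4,22,0,0,0,-0.1],[2,-4,36,0,0,0,-0.1],[2,-4,50,0,0,0,-0.1],[2,-4,62,0,0,0,-0.1],[2,-4,69,0,0,0,-0.1],[2,-4,69,0,0,0,-0.1],[2,-4,69,0,0,0,-0.1]]]' 15
python3 - <<'E'
exec(open('chk.py').read())
print(q0)
plan(xk,T)
for n in("side","top"):
    im=get_image(n)[:,:,::-1]
    x,y=(220,310) if n=="side" else (110,150)
    cv2.imwrite(f"pics/{n}10.png",cv2.resize(im[y:y+130,x:x+130],None,fx=4,fy=4,interpolation=cv2.INTER_CUBIC))
E
```

```text
clock: 22.72
position: [0.5071, 0.1707, 0.2531]
ee_rot: [-0.546, 2.338, 0.216]
force: [0.7, -0.3, 0.9]
width: 0.55
[ 0.19  0.53 -0.77  2.25  2.35  0.42 -0.6 ]
shift [-0.4  0.8  0. ] turn [0. 0. 0.]
```

View pics/side10.png

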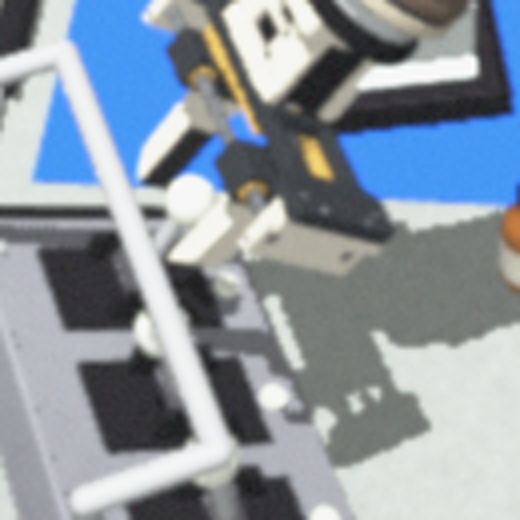

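View pics/top10.png

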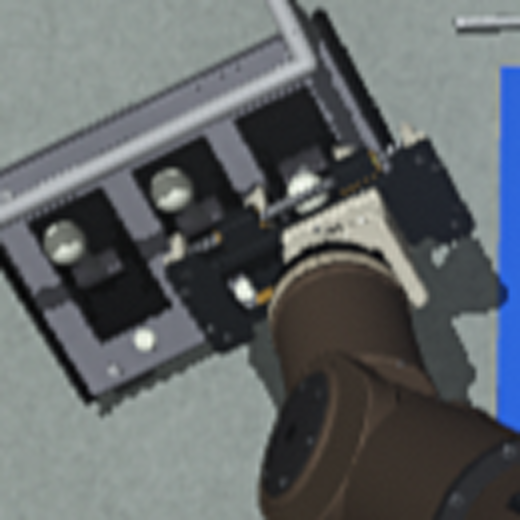

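The knob sits between the two fingers (side crop (190,197)), a little back from the tips as intended. Closing.

```bash
python3 -m pendant '[[[0,1,0,0,0,0,0.2],[0,1,0,0,0,0,0.5],[0,1,0,0,0,0,0.7],[0,1,0,0,0,0,0.7],[0,1,0,0,0,0,0.7],[0,1,0,0,0,0,0.7]]]' 20
python3 - <<'E'
exec(open('chk.py').read())
print(arm.observe()['force'])
print(arm.observe()['position']+R.from_rotvec(arm.observe()['ee_rot']).apply([0,0,.159]),knob(.475))
for a in(.35,.2,.08,0,-.05,.475,.8,1.0,1.15,1.2):
    print(a,(T.inv().apply(knob(a)-knob(.475))*1000).round(1))
E
```

```text
clock: 23.58
position: [0.5068, 0.1717, 0.253]
ee_rot: [-0.546, 2.338, 0.216]
force: [-2.4, -0.1, 3.5]
width: 0.288
[-2.4  -0.07  3.51]
[0.6  0.22 0.14] [0.6  0.22 0.14]
0.35 [ 7.7 -0.  -0.9]
0.2 [17.   0.  -0.7]
0.08 [24.3 -0.   0.5]
0 [29.1 -0.   1.7]
-0.05 [32.1 -0.   2.7]
0.475 [0. 0. 0.]
0.8 [-18.9   0.    6.7]
1.0 [-29.1   0.   13.7]
1.15 [-35.7   0.   20.3]
1.2 [-37.7  -0.   22.6]
```

```bash
python3 - <<'E'
from h import *
s=get_image("side")[:,:,::-1];t=get_image("top")[:,:,::-1]
a=cv2.resize(s[335:385,245:295],None,fx=8,fy=8,interpolation=cv2.INTER_CUBIC)
b=cv2.resize(t[170:220,160:210],None,fx=8,fy=8,interpolation=cv2.INTER_CUBIC)
o=arm.observe();Rt=R.from_rotvec(o['ee_rot'])
g=o['position']+Rt.apply([0,0,.159]);tip=o['position']+Rt.apply([0,0,.178])
for P,c in((g,(0,0,255)),(tip,(0,200,0))):
    u=proj('side',P);cv2.circle(a,(int((u[0]-245+.5)*8),int((u[1]-335+.5)*8)),4,c,-1)
    u=proj('top',P);cv2.circle(b,(int((u[0]-160+.5)*8),int((u[1]-170+.5)*8)),4,c,-1)
cv2.imwrite("pics/c11.png",np.hstack([a,b]))
E
```

```text
(no output)
```

View pics/c11.png

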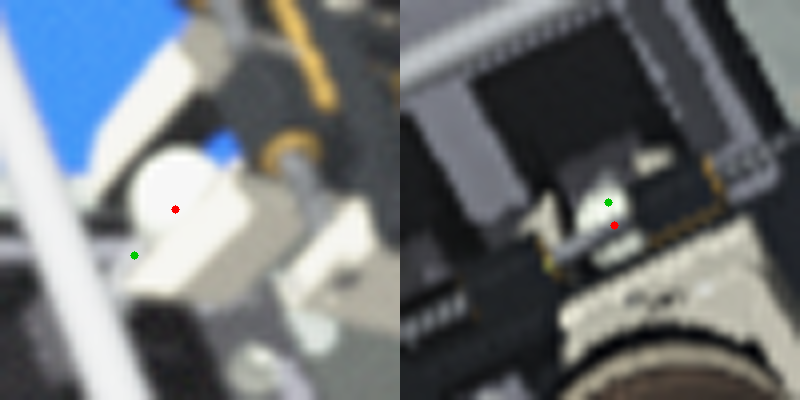

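The pinch is good: the knob is centred within about 4 mm of the grasp point. I'll swing it to off along the arc.

```bash
python3 -m pendant '[[[4,0,-0.5,0,0,0,0.7],[8,0,-1,0,0,0,0.7],[13,0,-1,0,0,0,0.7],[18,0,-0.6,0,0,0,0.7],[23,0,0.3,0,0,0,0.7],[27,0,1.2,0,0,0,0.7],[29,0,1.7,0,0,0,0.7],[29,0,1.7,0,0,0,0.7]]]' 20
cat > kn.py <<'E'
from h import *
import sys
n=sys.argv[1]
s=get_image("side")[:,:,::-1]
x,y=235,330
a=cv2.resize(s[y:y+70,x:x+70],None,fx=8,fy=8,interpolation=cv2.INTER_CUBIC)
H=np.array([.6345,.2342,.085]);PX=np.array([np.cos(np.radians(26.2)),np.sin(np.radians(26.2)),0])
for A,c in((0,(0,0,255)),(.08,(0,128,255)),(.475,(0,200,0)),(1.15,(255,0,0))):
    t=A-np.radians(60);u=proj('side',H+.062*(np.sin(t)*PX+np.array([0,0,np.cos(t)])));cv2.circle(a,(int((u[0]-x+.5)*8),int((u[1]-y+.5)*8)),4,c,-1)
cv2.imwrite(f"pics/k{n}.png",a)
o=arm.observe();g=o['position']+R.from_rotvec(o['ee_rot']).apply([0,0,.159])-H
t=np.arctan2(g@PX,g[2]);print('lever est',t+np.radians(60),'r',np.hypot(g@PX,g[2]),o['force'],o['joints'].round(2))
E
python3 kn.py 12
```

```text
clock: 24.68
position: [0.4891, 0.163, 0.2321]
ee_rot: [-0.546, 2.337, 0.216]
force: [3.2, 3.5, 3.0]
width: 0.29
lever est 0.003703008560234089 r 0.061601538334061415 [4.16102488 4.8870888  2.90025375] [ 0.22  0.58 -0.82  2.31  2.42  0.51 -0.65]
```

View pics/k12.png

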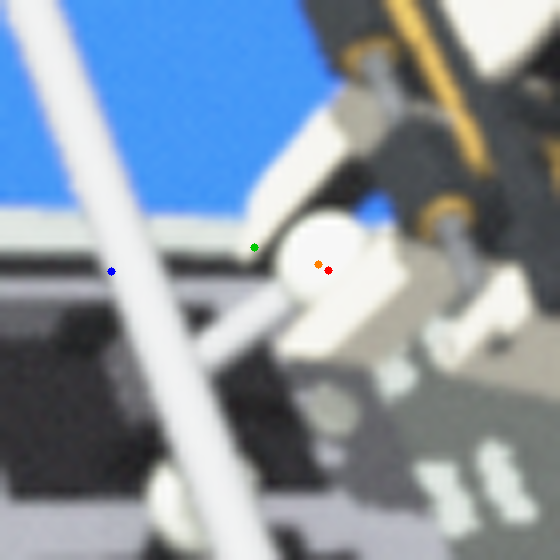

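The knob is near the off position, maybe about 0.08 by the image. I'll push on to the stop.

```bash
python3 -m pendant '[[[2,0,0.6,0,0,0,0.7],[4,0,1.3,0,0,0,0.7],[6,0,2,0,0,0,0.7],[6,0,2,0,0,0,0.7]]]' 20
python3 kn.py 13
```

```text
clock: 25.22
position: [0.4877, 0.1626, 0.229]
ee_rot: [-0.546, 2.33, 0.215]
force: [-3.9, 0.6, 24.6]
width: 0.289
lever est -0.034899244428441945 r 0.06097620357597514 [-3.29799836  0.04530993 25.505599  ] [ 0.22  0.59 -0.83  2.32  2.43  0.53 -0.66]
```

View pics/k13.png

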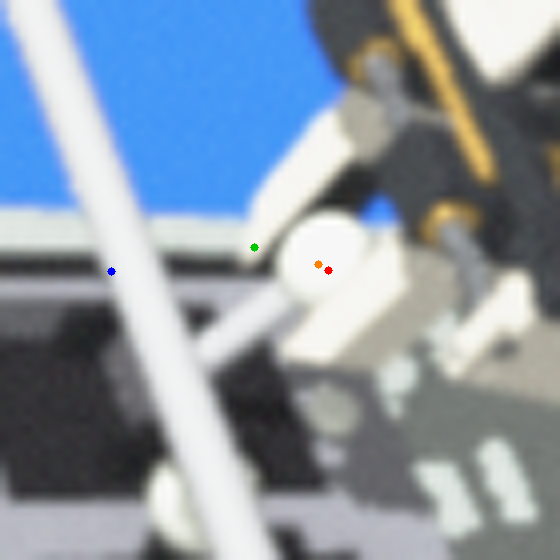

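At the stop: 25 N of reaction and the knob no longer moves between the two pictures. Next I'll compute the arc to on.

```bash
python3 - <<'E'
exec(open('chk.py').read())
for a in(.05,.15,.27,.4,.53,.66,.79,.92,1.03,1.1,1.15,1.2,1.25,1.3):
    print(a,(T.inv().apply(knob(a)-knob(.475))*1000-[35,0,3.7]).round(1))
for n in(1,):
    im=get_image("top")[:,:,::-1];cv2.imwrite("pics/t13.png",cv2.resize(im[150:250,100:230],None,fx=5,fy=5,interpolation=cv2.INTER_CUBIC))
E
```

```text
0.05 [-8.9 -0.  -2.8]
0.15 [-14.9  -0.   -4. ]
0.27 [-22.3   0.   -4.7]
0.4 [-30.4  -0.   -4.4]
0.53 [-38.3  -0.   -3. ]
0.66 [-46.   -0.   -0.6]
0.79 [-53.4  -0.    2.7]
0.92 [-60.2  -0.    7. ]
1.03 [-65.5  -0.   11.3]
1.1 [-68.6   0.   14.3]
1.15 [-70.7   0.   16.6]
1.2 [-72.7  -0.   18.9]
1.25 [-74.6   0.   21.4]
1.3 [-76.3   0.   24. ]
```

View pics/t13.png

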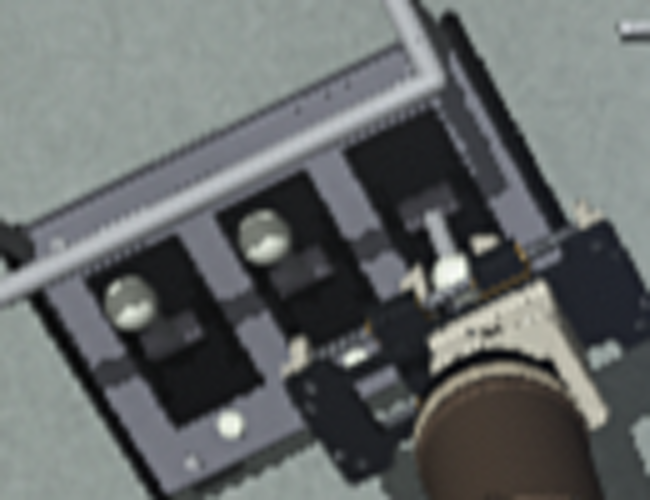

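```bash
python3 -m pendant '[[[-4,0,-1.5,0,0,0,0.7],[-9,0,-2.8,0,0,0,0.7],[-15,0,-4,0,0,0,0.7],[-22,0,-4.7,0,0,0,0.7],[-30,0,-4.4,0,0,0,0.7],[-38,0,-3,0,0,0,0.7],[-46,0,-0.6,0,0,0,0.7],[-53,0,2.7,0,0,0,0.7],[-60,0,7,0,0,0,0.7],[-65,0,11,0,0,0,0.7],[-68,0,13.5,0,0,0,0.7],[-68,0,13.5,0,0,0,0.7]]]' 20
python3 kn.py 14
```

```text
clock: 26.82
position: [0.539, 0.1877, 0.2632]
ee_rot: [-0.546, 2.338, 0.216]
force: [0.0, 2.1, 0.9]
width: 0.296
lever est 1.0862537894496498 r 0.06209019108287782 [0.02358726 2.51617195 1.85643213] [ 0.12  0.53 -0.7   2.17  2.27  0.36 -0.54]
```

View pics/k14.png

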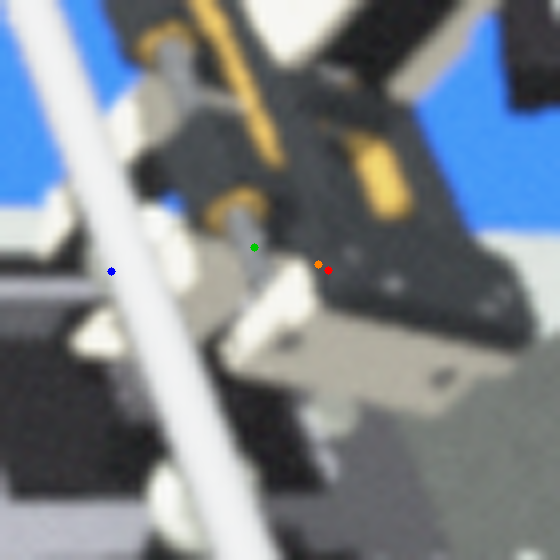

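Following well, at about 1.09. I'll go on to the stop.

```bash
python3 -m pendant '[[[-2,0,2,0,0,0,0.7],[-4,0,4.5,0,0,0,0.7],[-5.5,0,6.5,0,0,0,0.7],[-7,0,8.5,0,0,0,0.7],[-7,0,8.5,0,0,0,0.7]]]' 20
python3 kn.py 15
```

```text
clock: 27.5
position: [0.5481, 0.1922, 0.2619]
ee_rot: [-0.547, 2.338, 0.216]
force: [-12.2, -4.2, 13.2]
width: 0.292
lever est 1.2492962031443455 r 0.0619874084125476 [-11.93631574  -4.05891413  13.78388811] [ 0.1   0.54 -0.68  2.15  2.26  0.35 -0.52]
```

```bash
python3 -m pendant '[[[-1,0,1,0,0,0,0.7],[-2,0,2,0,0,0,0.7],[-2,0,2,0,0,0,0.7]]]' 20
python3 kn.py 16
```

```text
clock: 27.92
position: [0.5498, 0.1931, 0.2614]
ee_rot: [-0.547, 2.34, 0.215]
force: [-18.1, -7.5, 16.2]
width: 0.292
lever est 1.2786218910778655 r 0.06172112249740035 [-19.40283504  -7.31425172  16.11051317] [ 0.09  0.54 -0.67  2.14  2.25  0.35 -0.52]
```

View pics/k16.png

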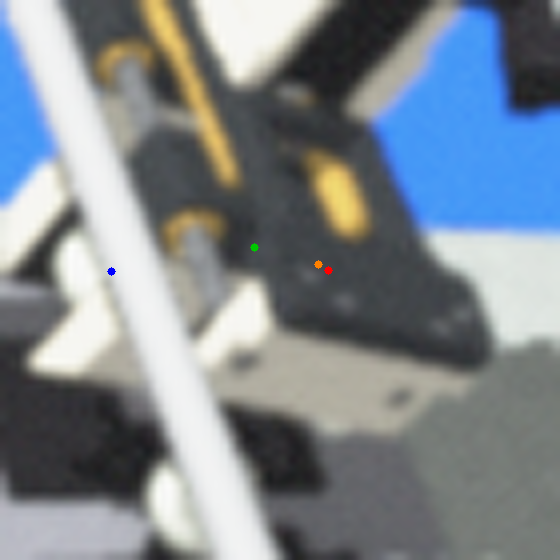

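The stop is reached (about 27 N and the knob is against its end). I'll open the jaws and back straight out.

```bash
python3 -m pendant '[[[1,0,-1,0,0,0,0.4],[1,0,-1,0,0,0,0.1],[1,0,-1,0,0,0,-0.1],[1,0,-1,0,0,0,-0.1],[1,0,-1,0,0,0,-0.1]]]'
python3 kn.py 17
```

```text
clock: 28.6
position: [0.5502, 0.1928, 0.2613]
ee_rot: [-0.546, 2.339, 0.216]
force: [0.2, 0.2, -0.5]
width: 0.549
lever est 1.285020804525198 r 0.061888807595870204 [-0.1065739  -0.64977317 -0.2454389 ] [ 0.1   0.54 -0.67  2.14  2.25  0.35 -0.52]
```

View pics/k17.png

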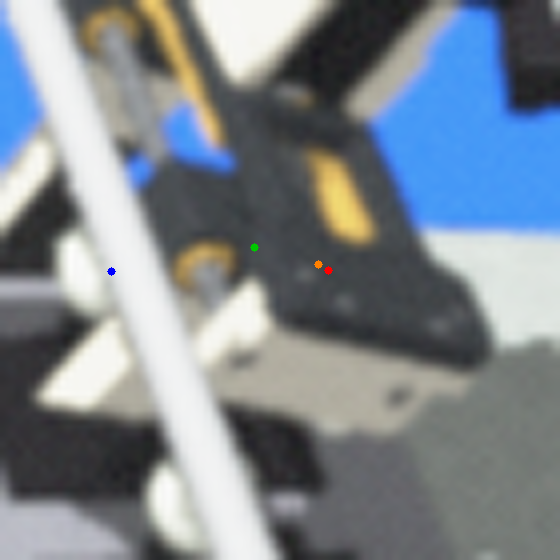

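```bash
python3 -m pendant '[[[1,0,-8,0,0,0,-0.1],[3,0,-20,0,0,0,-0.1],[3,0,-35,0,0,0,-0.1],[3,0,-50,0,0,0,-0.1],[3,0,-65,0,0,0,-0.1],[3,0,-80,0,0,0,-0.1],[3,0,-85,0,0,0,-0.1],[3,0,-85,0,0,0,-0.1]]]'
python3 - <<'E'
from h import *
o=arm.observe();print(o['joints'].round(2),o['force'])
t=get_image("top")[:,:,::-1];s=get_image("side")[:,:,::-1]
cv2.imwrite("pics/t18.png",cv2.resize(t[130:290,80:350],None,fx=2.9,fy=2.9,interpolation=cv2.INTER_CUBIC))
cv2.imwrite("pics/s18.png",cv2.resize(s[250:480,190:390],None,fx=2.6,fy=2.6,interpolation=cv2.INTER_CUBIC))
E
```

```text
clock: 29.65
position: [0.4959, 0.1661, 0.3221]
ee_rot: [-0.546, 2.337, 0.215]
force: [-0.4, -0.3, 0.1]
width: 0.551
[ 0.13  0.33 -0.65  2.23  2.17  0.2  -0.5 ] [-0.36681943 -0.33902653  0.13877765]
```

View pics/t18.png

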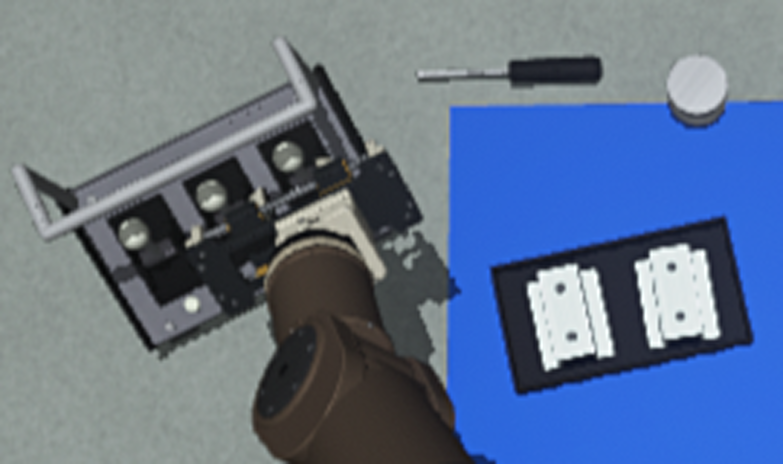

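View pics/s18.png

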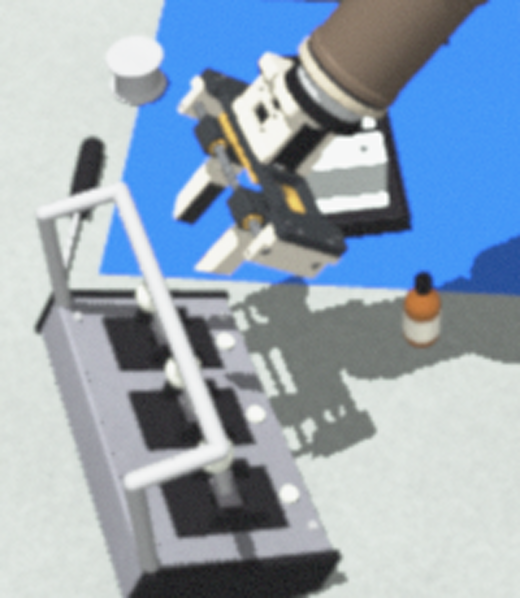

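```bash
python3 - <<'E'
from h import *
c=lambda u,v:((u+.5)/2.9-.5+80,(v+.5)/2.9-.5+130)
p=(onz('top',*c(560,288),.054)+onz('top',*c(572,336),.054))/2
q=(onz('top',*c(672,267),.054)+onz('top',*c(680,316),.054))/2
for n,v in(('moved',p),('done',q)):
    d=R.from_euler('z',-11.8,degrees=True).apply(v-[.5155,-.0682,0]);print(n,v.round(4),'tray frame',d.round(4))
arm.sign_off()
E
```

```text
moved [ 0.5042 -0.0149  0.054 ] tray frame [-0.0001  0.0545  0.054 ]
done [ 0.5231 -0.1232  0.054 ] tray frame [-0.0038 -0.0554  0.054 ]
the job is handed in; nothing more can be done
```

The job is done and handed in at about 30 s of the 64 s allowed. No verdict is reported, so the results below are my own checks.

- **Bracket:** I lifted it out of the die, lowered it until the tray floor took its weight, and released it in the free half. In the last picture it lies at about (0, 54) mm from the tray's centre, beside the other bracket. That other bracket measures within 1 mm of where it started.
- **Breaker:** I pinched the tripped lever's knob and pushed it to the off stop, which gave about 25 N while the knob no longer moved. I then threw it to the on stop, at about 27 N. Afterwards the three knobs stand in one straight, evenly spaced row, so all three look on.
- **At the end:** the hand had backed clear, and the measured force on it was about zero. The spool, bottle and screwdriver look unmoved.

Three things did not go cleanly or did not agree:

- **Joint limits:** my first approach to the panel ran three joints to the ends of their ranges and gave a brief 98 N reading at the wrist, under the 120 N limit. I backed off and took another route with the elbow on the other side.
- **Off position:** after the first push, the side camera suggested the lever was still about 0.08 rad from off, while the arm's own position said about 0. I pushed on into the stop to settle it, but the angle itself was never measured directly.
- **On position:** the arm's position read about 1.28 rad at the on stop, more than the lever's 1.15 rad. I put this down to flex and slight slip in the pinch.

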